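Set the press stop collar on its spacer

ROBOT

A 6-joint arm with a two-finger parallel gripper is mounted at the origin on the work surface. World frame = base frame: x ahead of the robot, y to its left, z up, the work surface at z = 0. Lengths are in m, angles in rad, forces in N, time in s.
With the tool pointing down it reaches from about 0.4 to 0.825 m from the base axis. Payload 7 kg.
Tool frame: the origin (TCP) lies between the finger pads; the fingertips stand 19 mm ahead of it and the grasp point (between the pads) is the TCP; y points along the fingers, z is the direction in which the jaws open and shut, and the axes are right-handed (so a half turn about y gives the same grasp; the last joint's range is limited). The gripper opens to 85 mm and grips with 20 to 120 N. Pads are 22 mm wide; open, the fingers measure 114 mm over their backs; the gripper's body (76 mm by 85 mm) begins 54 mm behind the grasp point. The pads swing forward as they close: fully open they stand 13 mm farther back than shut.
Start: joints at [1.569, 0.359, 0.012, 0, -1.224, -0.288], TCP at [0.193, 0.647, 0.224] pointing down, gripper open.
Joint ranges: [-3.07, 3.07], [-1.43, 2.12], [-1.02, 1.25], [-3.03, 1.67], [-3.05, -0], [-3.03, 3.03]. Speed limits (rad/s): [2.39, 2.39, 3.01, 3.14, 3.14, 3.14].

INTERFACE

Orientations are given as a rotation vector (axis times angle).
In Python, from bench import bot, snapshot, workorder gives the robot as it stands. The module is installed in compiled form; this text tells all that it offers.
- The arm moves only by the tool send_rows, never from a script. Its argument "moves" is a list of rows, each a list of 7 numbers: the turn, a rotation vector about the tool's x, y, z in rad, then the shift along the tool's x, y, z in mm, then the opening, from 0 (shut) to 1 (fully open). A call has exactly 8 rows; each row shifts and turns the commanded pose from where the row before left it, along the tool's axes as they then stand; what a row does not reach is not made up. A row lasts 1/12 s, in which the tool goes at most 41.7 mm and 7.16 degrees, less where a joint would pass 70% of its speed; a pose out of reach is approached as far as the arm can. A call with a gripper value outside its range is refused whole. The fingers move at their own pace and stop on an object; "newtons" is the grip in N (left out, the last holds). Time passes only in rows, so rows that do not move let the fingers close, or fill a call up. It gives the time, the measured TCP pose, the force and the opening at its end, in the units of the state.
- bot.observe(): the state, without advancing time (a new reading comes with each control period).
- snapshot(name): name is "side" or "top" or "wrist"; returns a dict with "image" (420x560x3 uint8, red, green, blue), "range_z" (420x560 float32, m along the optical axis (not along the pixel's ray), 0 where there is no reading), "camera_matrix" (3x3 intrinsics, pixels), "k1" (the pictures are not rectified: a ray, as slopes to the right and down, at radius r is drawn at 1 + k1 r^2 times it, then the intrinsics apply), "cam_to_world" (4x4, takes a point from camera to world coordinates); the wrist camera has in their place "mount" (4x4, takes a point from camera to tool coordinates, whose origin is the TCP and whose axes are the tool frame's). Camera axes: x right, y up, looking along -z (the intrinsics and any distortion apply to the point x, -y, -z); pixel columns grow to the right and rows downward; lengths in m; the calibration is good to about 2 mm. A picture is of the moment at which its call begins: read the wrist's pose just before it.
- workorder.close_job(): hands the job in, once; it reports no verdict.
The state is a dict: "clock": time; "joints": joint angles; "dq": joint speeds; "effort": joint torques, N m; "tcp_pos": TCP position; "ee_rot": TCP orientation; "contact_force": force on the tool from outside, world axes, zero at the start; "wrist_torque": the same for the moment, N m; "finger_gap": opening from 0.0 (shut) to 1.0 (fully open).
Only numpy, scipy, OpenCV 4.12 (cv2) and the standard library are available. Lean on these libraries where they do the work, as an engineer would, in place of code of your own. Each camera call takes 0.05 s, during which the arm holds its last target.

TASK

The lid press is being changed over to the blue-spacer box size. Put the blue slotted spacer flat on the press seat with its slot fully round the threaded rod, under the raised collar, then spin the knurled collar down the thread until it bears finger-tight on the spacer: it must stay pressing on it (some 5 to 15 N), but never tighter than 20 N, or the plastic is crushed. Let go of everything, and leave the ivory spacer, the box of kits and the bottle alone.

Things in the scene. Friction and masses are not known exactly. Their poses are not given: they have to be found in the camera images.
- press: White low press, fixed, in a new place and yaw each time. Origin: on the table at the axis of its vertical threaded rod (14 mm thick, top 108 mm above the table). +x: from the rod to the press bed, away from the robot within 0.3 rad. Base plate 12 mm thick, 110 mm wide, x = -62 to +205 mm; bed up to 44 mm high from x = +75 mm on.
- rod_foot (a point): Rod axis, 12 mm above the table. Here lies the grey seat plate (x = -60 to +28 mm, 56 mm wide in the press's frame); its top is 16 to 18 mm above the table: shims of unknown thickness, not measured. Beside it two aluminium guide cheeks (x = -30 to +26 mm, inner faces at y = +-29 mm, tops 28 mm above the table) keep the spacer from turning.
- collar: Aluminium knurled collar on the rod. Origin: on the rod axis, at the height of its lower edge, 57 to 59 mm above the table at the start. Bottom 6 mm: pressure ring 52 mm wide; above it the knurled grip, 40 mm wide, 26 mm high. Clockwise from above lowers it, 20 mm a turn (3.2 mm per rad). It cannot tilt or shift; drag of about 0.1 N m holds it wherever left.
- collar_grip (a point): Collar axis, mid height of the knurled grip, 19 mm above the collar's origin; the rod sticks up at most 45 mm above here. The sprung pressure ring below hangs 0 to 3.5 mm under the collar's origin, not measured: find the contact by feel. From contact with the spacer each 0.1 rad more adds about 6 N, and the turning moment changes by a few hundredths N m.
- spacer: Blue plastic slotted spacer, loose, flat on the table beside the press, 0.1 to 0.16 kg, 30 mm tall all over. Origin: underside, where the rod has to stand in the slot. Fork x = -35 to +26 mm, 52 mm wide; slot 20 mm wide, open to +x, its end at x = -9 mm; tail bar 20 mm wide, x = -35 to -115 mm. Slides onto the seat along the press's +x.
- spacer_slot (a point): Centre of the blue spacer's slot where the rod has to stand, 15 mm above its underside; must end on the rod axis (it has 2 to 3 mm of play). The spacer lies with its x along the press's x.
- spacer_tail (a point): Grip point on the blue spacer's tail, 95 mm behind the slot centre (-x), 15 mm above its underside; the tail is 20 mm wide in the spacer's y. At the start the tail points to the robot's side within 0.4 rad of -x.
- other_spacer: Ivory spacer, same outline as the blue one but 22 mm tall, on the other side of the press (they may change sides); leave it. Origin: underside, at the slot centre.
- kit_box: Clear open box, 80 x 110 x 60 mm, with white packets; leave it. Origin: underside centre.
- bottle: Pink bottle, diameter 64 mm, 170 mm tall; leave it. Origin: underside centre.

How it is judged:
On the way:
1. the blue spacer lies flat on the seat with its slot round the rod, let go, the collar not yet touching it (horizontal distance between spacer_slot and press below 0.006 m and z of spacer in the frame of press below 0.0195 m and angle between spacer's own z axis and vertical below 0.03 rad and angle between the x axis of spacer and the x axis of press, either way round below 0.15 rad and contact force between each of the fingers, collar and spacer below 0.1 N), for 0.2 s.
At the end, for the whole second after the job is handed in: The blue spacer lies flat on the seat (within 0.03 rad) with its slot round the rod (slot centre within 6 mm of the rod axis, lined up with the press within 0.15 rad), and the collar presses on it with more than 3 N and less than 20 N (contact force between collar and spacer between 3 and 20 N and horizontal distance between spacer_slot and press below 0.006 m and z of spacer in the frame of press below 0.0195 m and angle between spacer's own z axis and vertical below 0.03 rad and angle between the x axis of spacer and the x axis of press, either way round below 0.15 rad and linear speed of spacer below 0.02 m/s); the robot touches nothing.
It fails at once if the collar is pressed on the blue spacer with more than 20 N (contact force between collar and spacer above 20 N).
It fails at once if the ivory spacer, the box of kits or the bottle is moved by more than 15 mm (distance of any of other_spacer, kit_box, bottle from where it was at the start of the episode above 0.015 m).
It also fails if it takes over 72 s, if anything falls off the work surface, if the arm or the gripper's body presses on something with over 40 N, if the wrist force passes 120 N, or if a joint passes its speed limit or range.

## Working session

There is one attempt and no reset: what is moved stays moved. The work goes in short steps, Python scripts to look and compute and a tool call to move; the robot and the scene stay as the last step left them, time stands still between calls to the robot, and variables do not carry over. Pictures are saved under pics/ and viewed, and the job is handed in when it is done.

Besides the shell and the picture viewer there is one more tool, called as name([rows], argument=value, ...), one row to a line, values as JSON. send_rows: Moves the arm, as the interface text tells. Its arguments: {"type":"object","properties":{"moves":{"type":"array","items":{"type":"array","items":{"type":"number"}}},"newtons":{"type":"number"}},"required":["moves"]}

```bash
mkdir -p pics; ls
python3 - <<'E'
from bench import bot, snapshot
import cv2, numpy as np
print(bot.observe())
for n in ("side","top","wrist"):
    s=snapshot(n); cv2.imwrite(f"pics/{n}0.png", s["image"][:,:,::-1]); np.savez(f"{n}0.npz",**s)
    print(n,s["camera_matrix"].tolist(),s["k1"],np.round(s.get("cam_to_world",s.get("mount")),4).tolist())
E
```

```text
pics
{'clock': 0.0, 'joints': array([ 1.56908700e+00,  3.59398203e-01,  1.10584266e-02, -3.87196980e-04,
       -1.22409771e+00, -2.88051535e-01]), 'dq': array([ 3.59745006e-05, -1.93158889e-04, -2.58758452e-04, -7.81433875e-04,
        6.39282244e-04, -4.17458259e-04]), 'effort': array([-2.93294443e-04, -5.83311224e+01,  2.93415856e+01,  6.93630159e+00,
       -6.07800175e-03,  8.61046573e-06]), 'tcp_pos': array([0.19276648, 0.64636713, 0.22294951]), 'ee_rot': array([-0.30140167, -2.06397097,  2.06747046]), 'contact_force': array([ 0.43896812,  0.04428804, -0.16616783]), 'wrist_torque': array([ 0.0247464 , -0.0001436 , -0.03783924]), 'finger_gap': 0.9979896502959207}
side [[419.29614567342816, 0.0, 270.0545490794788], [0.0, 419.29614567342816, 199.9754527045201], [0.0, 0.0, 1.0]] -0.08198546256032765 [[0.9784, 0.1448, -0.1477, 0.4396], [-0.2063, 0.7358, -0.645, -0.6075], [0.0153, 0.6615, 0.7497, 0.8005], [0.0, 0.0, 0.0, 1.0]]
top [[519.974109078906, 0.0, 283.79850736908253], [0.0, 519.974109078906, 211.19482863961997], [0.0, 0.0, 1.0]] -0.051393611757995124 [[-0.0124, 0.9988, -0.048, 0.5442], [-0.9996, -0.0136, -0.0249, -0.0136], [-0.0255, 0.0476, 0.9985, 1.2062], [0.0, 0.0, 0.0, 1.0]]
wrist [[336.5604641634895, 0.0, 283.69298835888037], [0.0, 336.5604641634895, 210.80022675945668], [0.0, 0.0, 1.0]] -0.010868439573461041 [[-0.0004, -0.9489, -0.3156, -0.0814], [-0.0003, 0.3156, -0.9489, -0.1494], [1.0, -0.0003, -0.0004, -0.0014], [0.0, 0.0, 0.0, 1.0]]
```

View pics/top0.png

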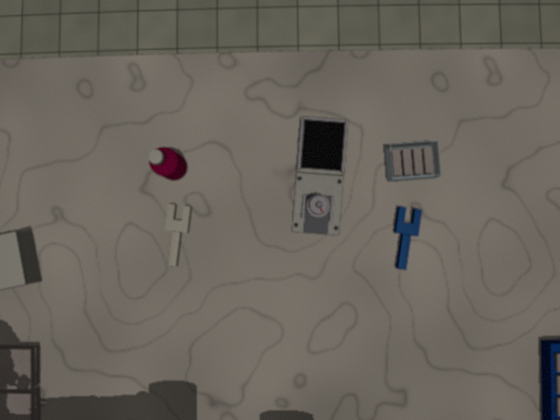

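View pics/side0.png

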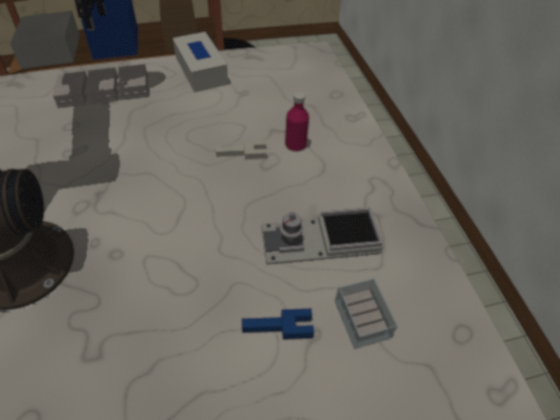

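```bash
cat > h.py <<'E'
import numpy as np, cv2
from scipy.spatial.transform import Rotation as R
def load(f): return dict(np.load(f))
def c2w(s, obs=None):
    if "cam_to_world" in s: return s["cam_to_world"]
    T=np.eye(4); T[:3,:3]=R.from_rotvec(obs["ee_rot"]).as_matrix(); T[:3,3]=obs["tcp_pos"]
    return T@s["mount"]
def rays(s,uv,T):
    uv=np.asarray(uv,float).reshape(-1,1,2)
    n=cv2.undistortPoints(uv,s["camera_matrix"],np.array([float(s["k1"]),0,0,0])).reshape(-1,2)
    d=np.c_[n[:,0],-n[:,1],-np.ones(len(n))]
    return T[:3,3], d@T[:3,:3].T
def onplane(s,uv,T,z):
    o,d=rays(s,uv,T); return o+d*((z-o[2])/d[:,2])[:,None]
def cloud(s,T):
    h,w=s["range_z"].shape; u,v=np.meshgrid(np.arange(w),np.arange(h))
    o,d=rays(s,np.c_[u.ravel(),v.ravel()],T)
    P=o+d*s["range_z"].reshape(-1,1); return P.reshape(h,w,3)
def proj(s,P,T):
    Q=(np.asarray(P,float).reshape(-1,3)-T[:3,3])@T[:3,:3]
    Q=Q*[1,-1,-1]
    return cv2.projectPoints(Q,np.zeros(3),np.zeros(3),s["camera_matrix"],np.array([float(s["k1"]),0,0,0]))[0].reshape(-1,2)
E
python3 - <<'E'
from h import *
for n in("top","side"):
    s=load(n+"0.npz");T=c2w(s);P=cloud(s,T)
    hsv=cv2.cvtColor(s["image"],cv2.COLOR_RGB2HSV)
    m=cv2.inRange(hsv,(100,120,40),(130,255,255))
    k,lab,st,c=cv2.connectedComponentsWithStats(m)
    for i in range(1,k):
        if st[i,4]>150: 
            q=P[lab==i]; print(n,st[i],c[i],np.median(q,0).round(4))
            if 0.3<np.median(q[:,0])<0.8:
                print(np.percentile(q[:,2],[5,50,95]))
                cs,_=cv2.findContours((lab==i).astype(np.uint8),0,2)
                w=onplane(s,cs[0].reshape(-1,2),T,0.03)[:,:2]
                print(cv2.minAreaRect((w*1000).astype(np.float32)))
s=load("top0.npz");I=s["image"][100:250,270:460]
cv2.imwrite("pics/topz.png",cv2.resize(I,None,fx=4,fy=4,interpolation=cv2.INTER_CUBIC)[:,:,::-1])
T=c2w(s);print("collar approx",onplane(s,[[318,205]],T,0.09))
print(onplane(s,[[292,233],[338,236],[345,119],[300,116]],T,0.012))
E
```

```text
top [395 207  26  62 761] [405.89224704 233.35479632] [ 0.5546 -0.2549  0.0289]
[0.02322525 0.0289483  0.03296641]
((536.8062744140625, -257.2268371582031), (51.979583740234375, 136.8859405517578), 80.61156463623047)
top [549 343  11  77 460] [553.20217391 377.99565217] [ 0.2208 -0.5865  0.043 ]
side [  83    0   54   59 2354] [112.96261682  30.17969414] [ 0.1266  1.3133 -0.1032]
side [189  42  20  17 195] [198.38461538  49.92307692] [0.4821 0.7135 0.0842]
[0.08158061 0.08422332 0.08691946]
((485.24005126953125, 818.8914794921875), (44.2256965637207, 114.94740295410156), 12.04250431060791)
side [ 243  310   70   28 1151] [282.36229366 323.79235447] [ 0.5564 -0.2601  0.0303]
[0.01486044 0.03025936 0.03326239]
((539.0178833007812, -262.2685546875), (56.755279541015625, 134.94676208496094), 78.36134338378906)
collar approx [[ 0.61011788 -0.05939679  0.09      ]]
[[ 0.55119725 -0.0020121   0.012     ]
 [ 0.54298232 -0.10726898  0.012     ]
 [ 0.81355546 -0.12836623  0.012     ]
 [ 0.82236676 -0.024192    0.012     ]]
```

View pics/topz.png

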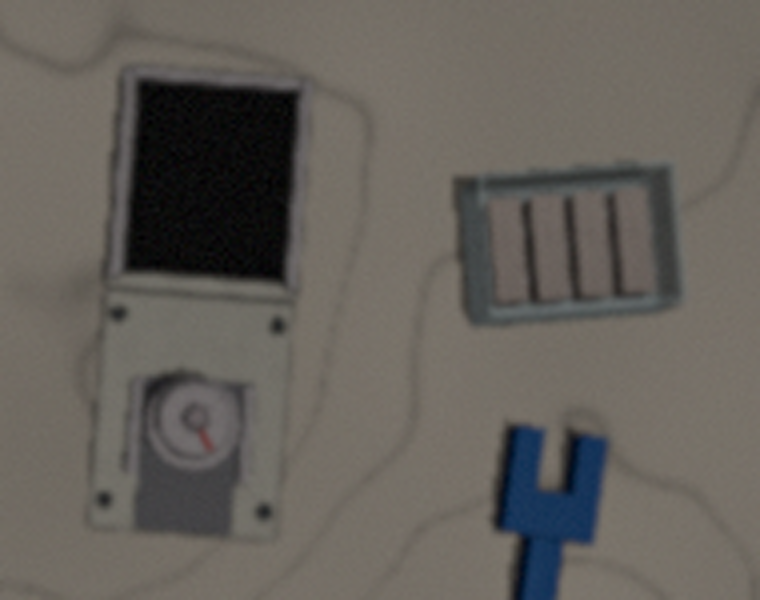

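View pics/wrist0.png

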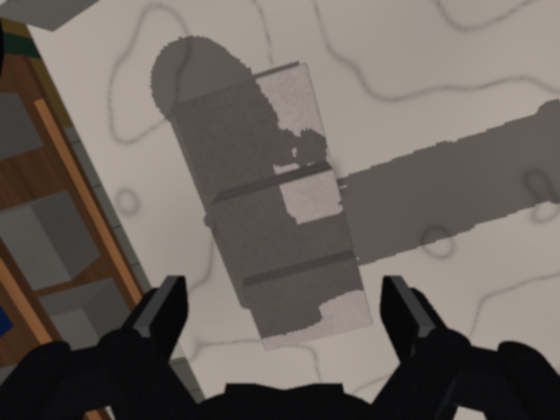

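```bash
cat >> h.py <<'E'
def goto(pos,yaw=None):
    """print the tool-axes shift (mm) and turn about tool y to reach pos with tool z at world azimuth yaw (mod pi)"""
    from bench import bot
    o=bot.observe(); M=R.from_rotvec(o["ee_rot"]).as_matrix()
    az=np.arctan2(M[1,2],M[0,2]); print("t",round(o["clock"],2),"tcp",o["tcp_pos"].round(4),"zaz",round(az,4),"down",M[:,1].round(4),"j",o["joints"].round(3),"gap",round(o["finger_gap"],3),"F",o["contact_force"].round(2),"M",o["wrist_torque"].round(3))
    if yaw is not None:
        d=(yaw-az+np.pi/2)%np.pi-np.pi/2; print("turn about tool y:",round(-d,4),"(mod pi)")
        # levelling
        yv=M[:,1]; ax=np.cross(yv,[0,0,-1]); print("level rotvec tool:",(M.T@ax).round(4))
    if pos is not None: print("shift mm:",((M.T@(np.array(pos)-o["tcp_pos"]))*1000).round(1))
E
python3 -c "
from h import *
goto([0.45,0.25,0.22],-0.16+np.pi/2)
goto([0.45,-0.2,0.22])"
```

```text
t 0.15 tcp [0.1928 0.6465 0.2232] zaz -1.8607 down [-2.0e-04 -1.3e-03 -1.0e+00] j [ 1.569  0.359  0.011 -0.    -1.224 -0.288] gap 1.0 F [ 0.01 -0.06  0.16] M [-0.006  0.014  0.06 ]
turn about tool y: -0.1299 (mod pi)
level rotvec tool: [-0.0013  0.     -0.0001]
shift mm: [-359.8    3.6  306.4]
t 0.15 tcp [0.1928 0.6465 0.2232] zaz -1.8607 down [-2.0e-04 -1.3e-03 -1.0e+00] j [ 1.569  0.359  0.011 -0.    -1.224 -0.288] gap 1.0 F [ 0.01 -0.06  0.16] M [-0.006  0.014  0.06 ]
shift mm: [-488.4    4.2  737.7]
```

send_rows([
  [0, 0, 0, -30, 0, 26, 1],
  [0, 0, 0, -30, 0, 26, 1],
  [0, 0, 0, -30, 0, 26, 1],
  [0, 0, 0, -30, 0, 26, 1],
  [0, 0, 0, -30, 0, 26, 1],
  [0, 0, 0, -30, 0, 26, 1],
  [0, 0, 0, -30, 0, 26, 1],
  [0, 0, 0, -30, 0, 26, 1],
], newtons=60)

```text
clock: 0.82
tcp_pos: [0.364, 0.377, 0.2239]
ee_rot: [-0.301, -2.066, 2.066]
contact_force: [1.5, 0.7, 0.1]
finger_gap: 0.998
```

send_rows([
  [0, 0, 0, -30, 0, 26, 1],
  [0, 0, 0, -30, 0, 26, 1],
  [0, 0, 0, -30, 0, 26, 1],
  [0, 0, 0, -11, 0, 39, 1],
  [0, 0, 0, -11, 0, 39, 1],
  [0, 0, 0, -11, 0, 39, 1],
  [0, 0, 0, -11, 0, 39, 1],
  [0, 0, 0, -11, 0, 39, 1],
])

```text
clock: 1.48
tcp_pos: [0.4237, 0.074, 0.2239]
ee_rot: [-0.301, -2.066, 2.066]
contact_force: [0.8, -0.2, -0.5]
finger_gap: 1.002
```

```bash
python3 -c "
from h import *
goto([0.487,-0.249,0.20],-0.16+np.pi/2)"
```

```text
t 1.48 tcp [0.4237 0.074  0.2239] zaz -1.8603 down [ 2.e-04  2.e-04 -1.e+00] j [ 0.635 -0.06  -0.493 -0.    -1.137  0.646] gap 1.002 F [ 0.85 -0.18 -0.5 ] M [-0.015 -0.22  -0.014]
turn about tool y: -0.1295 (mod pi)
level rotvec tool: [ 0.0003  0.     -0.0001]
shift mm: [-152.8   23.9  291.5]
```

send_rows([
  [0, 0, 0, -19, 0, 36, 1],
  [0, 0, 0, -19, 0, 36, 1],
  [0, 0, 0, -19, 0, 36, 1],
  [0, 0, 0, -19, 0, 36, 1],
  [0, 0, 0, -19, 0, 36, 1],
  [0, 0, 0, -19, 0, 36, 1],
  [0, 0, 0, -19, 0, 36, 1],
  [0, 0, 0, -19, 0, 36, 1],
])

```text
clock: 2.15
tcp_pos: [0.4875, -0.2457, 0.2238]
ee_rot: [-0.302, -2.066, 2.066]
contact_force: [0.0, 1.4, 1.0]
finger_gap: 1.0
```

send_rows([
  [0, -0.065, 0, 0, 0, 0, 1],
  [0, -0.065, 0, 0, 0, 0, 1],
  [0, 0, 0, 0, 0, 0, 1],
  [0, 0, 0, 0, 0, 0, 1],
  [0, 0, 0, 0, 0, 0, 1],
  [0, 0, 0, 0, 0, 0, 1],
  [0, 0, 0, 0, 0, 0, 1],
  [0, 0, 0, 0, 0, 0, 1],
])

```text
clock: 2.82
tcp_pos: [0.4879, -0.2431, 0.2241]
ee_rot: [-0.171, -2.138, 2.138]
contact_force: [-0.1, 0.3, -0.5]
finger_gap: 1.004
```

```bash
cat > look.py <<'E'
import sys
from h import *
from bench import bot, snapshot
def look(tag):
    o=bot.observe(); s=snapshot("wrist"); cv2.imwrite(f"pics/{tag}.png",s["image"][:,:,::-1])
    np.savez(tag+".npz",**s,T=c2w(s,o)); return s,c2w(s,o)
if __name__=="__main__": look(sys.argv[1]); goto(None)
E
python3 look.py w1
python3 - <<'E'
from h import *
s=load("w1.npz");T=s["T"];P=cloud(s,T)
m=cv2.inRange(cv2.cvtColor(s["image"],cv2.COLOR_RGB2HSV),(100,120,40),(130,255,255))
k,lab,st,c=cv2.connectedComponentsWithStats(m);i=1+st[1:,4].argmax()
print(st[i],c[i]);q=P[lab==i];print(np.percentile(q[:,2],[5,50,95]))
t=q[(q[:,2]>.024)&(q[:,2]<.036)]
print(cv2.minAreaRect((t[:,:2]*1000).astype(np.float32)))
E
```

```text
t 2.87 tcp [ 0.4879 -0.2432  0.2241] zaz -1.7302 down [ 3.e-04 -1.e-04 -1.e+00] j [-0.103  0.145 -0.276  0.    -1.15   1.514] gap 1.001 F [-0.9  -0.45 -0.04] M [-0.054  0.037  0.007]
[ 265   55   54  142 3874] [291.23851316 113.36551368]
[0.02801668 0.02929553 0.0306135 ]
((538.4646606445312, -257.3661193847656), (50.14509582519531, 137.52491760253906), 80.81138610839844)
```

View pics/w1.png

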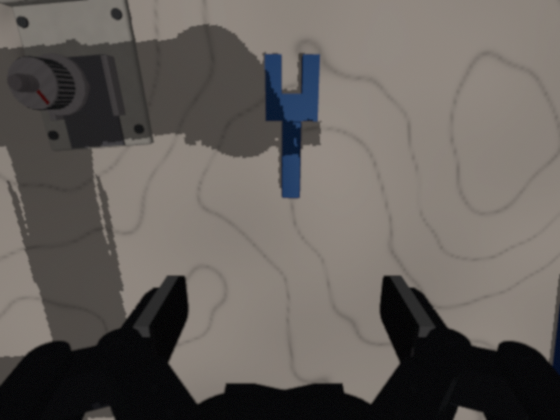

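send_rows([
  [0, 0, 0, -1.7, 10, 5.9, 1],
  [0, 0, 0, 0, 35, 0, 1],
  [0, 0, 0, 0, 38, 0, 1],
  [0, 0, 0, 0, 38, 0, 0.8],
  [0, 0, 0, 0, 35, 0, 0.6],
  [0, 0, 0, 0, 25, 0, 0.6],
  [0, 0, 0, 0, 10, 0, 0.6],
  [0, 0, 0, 0, 5, 0, 0.6],
], newtons=80)

```text
clock: 3.53
tcp_pos: [0.4872, -0.2497, 0.0257]
ee_rot: [-0.167, -2.137, 2.136]
contact_force: [-1.5, -0.4, 0.6]
finger_gap: 0.6
```

```bash
python3 look.py w2; python3 -c "
from h import *
goto([0.4886,-0.2493,0.023],-1.731)"
```

```text
t 3.58 tcp [ 0.4878 -0.2498  0.0263] zaz -1.7307 down [-2.5e-03  3.0e-04 -1.0e+00] j [-0.116  0.365 -0.503  0.    -0.705  1.526] gap 0.604 F [-0.58 -0.12 -1.48] M [-0.03   0.034 -0.006]
t 3.58 tcp [ 0.4878 -0.2498  0.0263] zaz -1.7307 down [-2.5e-03  3.0e-04 -1.0e+00] j [-0.116  0.365 -0.503  0.    -0.705  1.526] gap 0.604 F [-0.58 -0.12 -1.48] M [-0.03   0.034 -0.006]
turn about tool y: 0.0003 (mod pi)
level rotvec tool: [-0.0002  0.      0.0025]
shift mm: [-0.7  3.3 -0.6]
```

View pics/w2.png

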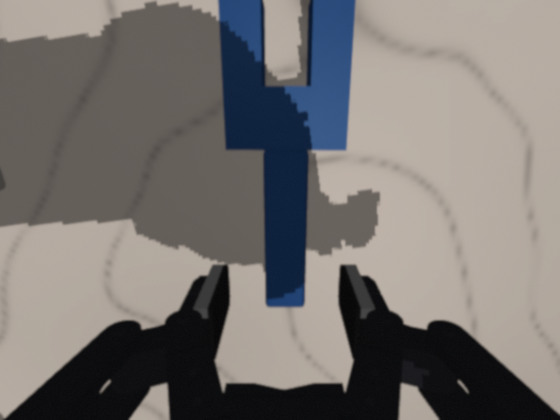

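```bash
python3 -c "
from h import *
s=load('w2.npz');T=s['T']
p=onplane(s,[[285,298],[285,150],[264,200],[308,200]],T,0.03);print(p)
M=T[:3,:3]
print((p-[.4878,-.2498,0])@np.array([[0.987,-0.159,0],[0.159,.987,0],[0,0,1]]).T)"
```

```text
[[ 0.47505262 -0.24706179  0.03      ]
 [ 0.54740364 -0.25860949  0.03      ]
 [ 0.52683713 -0.24577569  0.03      ]
 [ 0.52369516 -0.26528676  0.03      ]]
[[-0.01301704  0.00067578  0.03      ]
 [ 0.0602295   0.00078201  0.03      ]
 [ 0.03788978  0.0101789   0.03      ]
 [ 0.03789092 -0.0095781   0.03      ]]
```

send_rows([
  [0, 0, 0, 0, 3, 0, 0.6],
  [0, 0, 0, 0, 0, 0, 0.1],
  [0, 0, 0, 0, 0, 0, 0.1],
  [0, 0, 0, 0, 0, 0, 0.1],
  [0, 0, 0, 0, 0, 0, 0.1],
  [0, 0, 0, 0, 0, 0, 0.1],
  [0, 0, 0, 0, 0, 0, 0.1],
  [0, 0, 0, 0, 0, 0, 0.1],
], newtons=80)

```text
clock: 4.25
tcp_pos: [0.4886, -0.2497, 0.0251]
ee_rot: [-0.172, -2.138, 2.138]
contact_force: [1.3, 0.5, -0.1]
finger_gap: 0.097
```

```bash
python3 -c "
from h import *
goto(None)"
```

```text
t 4.25 tcp [ 0.4886 -0.2497  0.0251] zaz -1.7306 down [ 4.e-04 -1.e-04 -1.e+00] j [-0.115  0.366 -0.505  0.    -0.699  1.526] gap 0.097 F [ 1.27  0.54 -0.11] M [ 0.006 -0.005 -0.015]
```

```bash
python3 look.py w3
```

```text
t 4.3 tcp [ 0.4886 -0.2496  0.025 ] zaz -1.7305 down [ 2.e-04 -0.e+00 -1.e+00] j [-0.115  0.366 -0.505  0.    -0.699  1.526] gap 0.098 F [0.38 0.12 0.01] M [-0.001  0.016  0.   ]
```

View pics/w3.png

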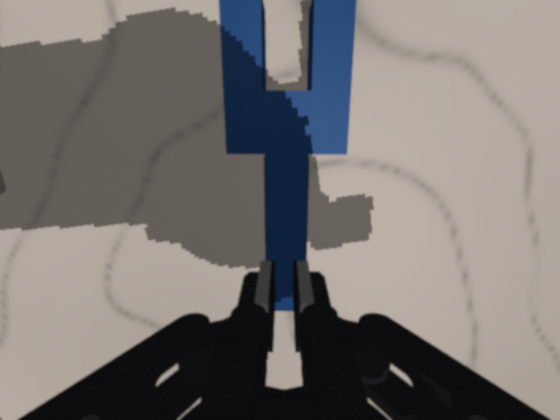

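```bash
python3 -c "
from h import *
s=load('w3.npz');T=s['mount']
print(proj(s,np.array([[0,19,0],[0,0,0],[11,0,0],[-11,0,0],[-11,19,0],[11,19,0],[0,-20,0],[0,19,4],[0,0,4]])/1000,T).round())
P=cloud(s,s['T'])
Mi=np.linalg.inv(s['T'])
for u,v in [(265,265),(265,285),(265,305),(305,265),(305,285),(305,305),(285,280),(285,300),(285,330),(285,240),(250,320)]:
    p=P[v,u]; print(u,v,p.round(4), (T@np.append(0,[0,0,0]))[:0], ((s['mount']@Mi@np.append(p,1))[:3]*1000).round(1))
"
```

```text
[[286. 255.]
 [286. 272.]
 [286. 291.]
 [286. 251.]
 [286. 236.]
 [286. 273.]
 [287. 294.]
 [293. 255.]
 [294. 272.]]
265 265 [ 0.5019 -0.2421  0.041 ] [] [-11.9 -15.9  -9.6]
265 285 [ 0.5017 -0.243   0.0577] [] [-11.9 -32.6  -8.7]
265 305 [ 0.5002 -0.2433  0.0693] [] [-10.5 -44.2  -8.1]
305 265 [ 0.4981 -0.2595  0.0391] [] [-11.  -14.    8.2]
305 285 [ 0.4982 -0.2585  0.0561] [] [-10.9 -31.    7.2]
305 305 [ 0.4975 -0.2577  0.0688] [] [-10.1 -43.6   6.5]
285 280 [ 0.4859 -0.2486  0.0285] [] [ 2.8 -3.4 -0.7]
285 300 [ 0.475  -0.2468  0.029 ] [] [13.8 -3.8 -0.6]
285 330 [ 0.4346 -0.2405 -0.0005] [] [54.8 25.7 -0.5]
285 240 [ 0.5072 -0.252   0.0291] [] [-18.8  -4.   -0.7]
250 320 [ 0.5027 -0.2393  0.0806] [] [-12.3 -55.4 -12.4]
```

Run:
```python
from h import *
from bench import snapshot
s=snapshot("side"); cv2.imwrite("pics/s1.png",cv2.resize(s["image"][230:400,140:370],None,fx=3,fy=3,interpolation=cv2.INTER_CUBIC)[:,:,::-1]); np.savez("s1.npz",**s)
print(proj(s,[[.4886,-.2496,.025],[.4886,-.2496,.006]],c2w(s)))
s=load("w3.npz");cv2.imwrite("pics/w3z.png",cv2.resize(s["image"][220:360,200:370],None,fx=4,fy=4,interpolation=cv2.INTER_CUBIC)[:,:,::-1])
```

```text
[[250.90281438 323.18488478]
 [251.09454657 327.2910946 ]]
```

View pics/s1.png

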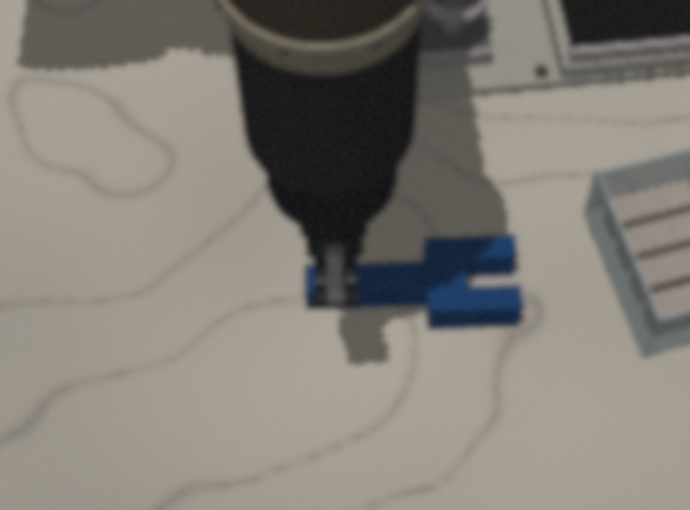

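View pics/w3z.png

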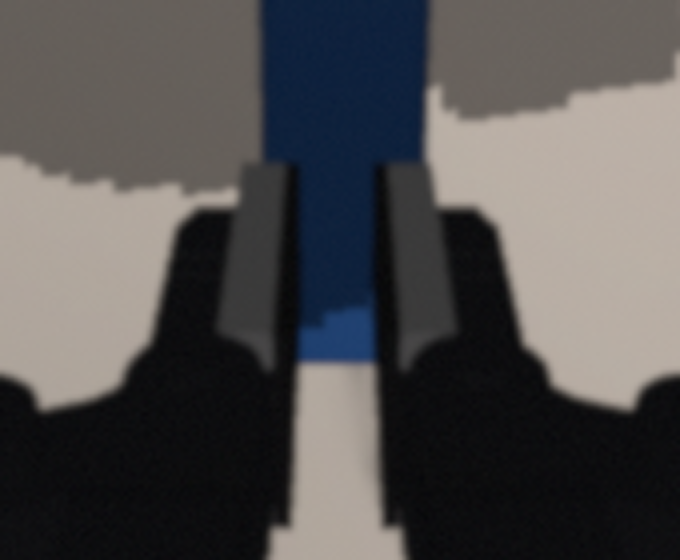

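```bash
python3 -c "
from h import *
s=load('w3.npz');T=s['mount']
o,d=rays(s,[[267,260.7],[301,260.7],[274.2,260.7],[294,260.7],[260,310]],T)
print(((o+d*((-.011-o[0])/d[:,0])[:,None])*1000).round(1))
P=cloud(s,s['T']);Mi=s['mount']@np.linalg.inv(s['T'])
Q=P@Mi[:3,:3].T+Mi[:3,3]
for v in range(256,300,4): print(v,(Q[v,264:272:2]*1000).round(0).tolist())
"
```

```text
[[-11.   -9.8  -9. ]
 [-11.   -9.8   6.7]
 [-11.   -9.8  -5.7]
 [-11.   -9.8   3.4]
 [-11.  -48.   -9.7]]
256 [[5.0, 27.0, -13.0], [-10.0, -3.0, -10.0], [-11.0, -5.0, -9.0], [-10.0, -4.0, -8.0]]
260 [[7.0, 26.0, -13.0], [-8.0, -3.0, -10.0], [-9.0, -5.0, -9.0], [-9.0, -4.0, -8.0]]
264 [[-12.0, -14.0, -10.0], [-11.0, -14.0, -9.0], [-12.0, -14.0, -8.0], [-11.0, -13.0, -7.0]]
268 [[-11.0, -18.0, -10.0], [-12.0, -18.0, -9.0], [-12.0, -18.0, -8.0], [-11.0, -18.0, -7.0]]
272 [[-12.0, -22.0, -10.0], [-12.0, -22.0, -9.0], [-11.0, -21.0, -8.0], [-11.0, -21.0, -7.0]]
276 [[-11.0, -25.0, -10.0], [-11.0, -25.0, -9.0], [-12.0, -25.0, -8.0], [-12.0, -25.0, -7.0]]
280 [[-12.0, -29.0, -9.0], [-12.0, -29.0, -9.0], [-11.0, -27.0, -8.0], [-12.0, -29.0, -7.0]]
284 [[-11.0, -31.0, -9.0], [-12.0, -31.0, -8.0], [-12.0, -32.0, -8.0], [-11.0, -31.0, -7.0]]
288 [[-11.0, -34.0, -9.0], [-12.0, -34.0, -8.0], [-12.0, -35.0, -7.0], [-11.0, -34.0, -7.0]]
292 [[-12.0, -37.0, -9.0], [-11.0, -36.0, -8.0], [-12.0, -38.0, -7.0], [-11.0, -36.0, -7.0]]
296 [[-11.0, -40.0, -9.0], [-12.0, -40.0, -8.0], [-11.0, -40.0, -7.0], [-11.0, -39.0, -6.0]]
```

The pads are shut above the tail: the fingertips sit about 30 mm farther back along tool y than the text says. I'll open, go 30 mm lower and correct for that from here on.

send_rows([
  [0, 0, 0, 0, 0, 0, 0.6],
  [0, 0, 0, 0, 0, 0, 0.6],
  [0, 0, 0, 0, 0, 0, 0.6],
  [0, 0, 0, 0, 0, 0, 0.6],
  [0, 0, 0, 0, 10, 0, 0.6],
  [0, 0, 0, 0, 10, 0, 0.6],
  [0, 0, 0, 0, 6, 0, 0.6],
  [0, 0, 0, 0, 0, 0, 0.6],
])

```text
clock: 5.02
tcp_pos: [0.487, -0.2494, -0.0032]
ee_rot: [-0.168, -2.137, 2.136]
contact_force: [-0.2, -0.1, 0.4]
finger_gap: 0.606
```

```bash
python3 look.py w4
```

```text
t 5.07 tcp [ 0.4875 -0.2495 -0.0025] zaz -1.7307 down [-2.6e-03  4.0e-04 -1.0e+00] j [-0.115  0.408 -0.527 -0.    -0.639  1.526] gap 0.601 F [ 0.57 -0.08  0.01] M [0.029 0.021 0.039]
```

View pics/w4.png

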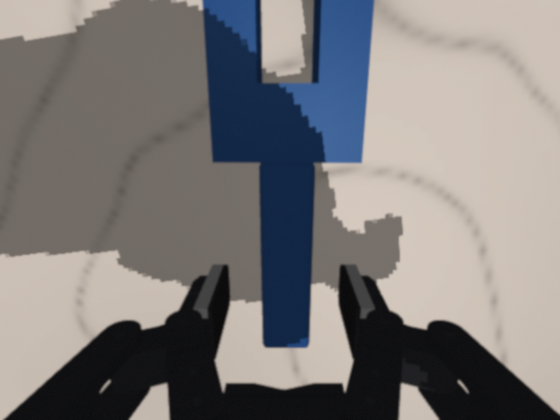

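send_rows([
  [0, 0, 0, 0, 3, 0, 0.6],
  [0, 0, 0, 0, 0, 0, 0.1],
  [0, 0, 0, 0, 0, 0, 0.1],
  [0, 0, 0, 0, 0, 0, 0.1],
  [0, 0, 0, 0, 0, 0, 0.1],
  [0, 0, 0, 0, 0, 0, 0.1],
  [0, 0, 0, 0, 0, 0, 0.1],
  [0, 0, 0, 0, 0, 0, 0.1],
], newtons=90)

```text
clock: 5.73
tcp_pos: [0.4888, -0.2497, -0.0037]
ee_rot: [-0.172, -2.138, 2.139]
contact_force: [-1.2, 0.4, 6.1]
finger_gap: 0.215
```

```bash
python3 -c "
from h import *
goto(None)"; python3 look.py w5
```

```text
t 5.73 tcp [ 0.4888 -0.2497 -0.0037] zaz -1.7304 down [ 6.e-04 -2.e-04 -1.e+00] j [-0.115  0.41  -0.528  0.    -0.633  1.526] gap 0.215 F [-1.24  0.44  6.13] M [ 0.055  0.459 -0.064]
t 5.78 tcp [ 0.4888 -0.2497 -0.0037] zaz -1.7304 down [ 6.e-04 -2.e-04 -1.e+00] j [-0.115  0.41  -0.528  0.    -0.633  1.526] gap 0.221 F [-0.14  0.86  5.88] M [ 0.138  0.443 -0.089]
```

View pics/w5.png

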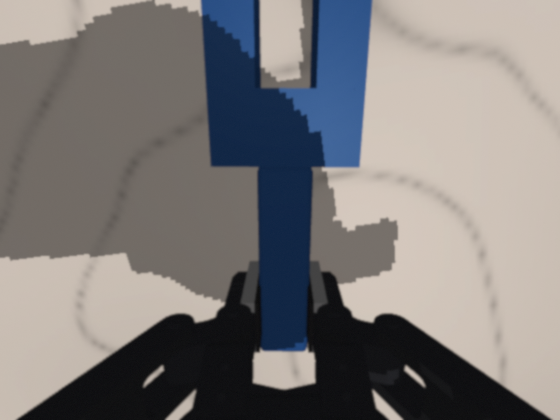

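send_rows([
  [0, 0, 0, 0, -5, 0, 0.1],
  [0, 0, 0, 0, -10, 0, 0.1],
  [0, 0, 0, 0, -20, 0, 0.1],
  [0, 0, 0, 0, -25, 0, 0.1],
  [0, 0, 0, 0, 0, 0, 0.1],
  [0, 0, 0, 0, 0, 0, 0.1],
  [0, 0, 0, 0, 0, 0, 0.1],
  [0, 0, 0, 0, 0, 0, 0.1],
])

```text
clock: 6.45
tcp_pos: [0.4878, -0.2495, 0.0553]
ee_rot: [-0.17, -2.138, 2.137]
contact_force: [-0.0, -0.3, -2.0]
finger_gap: 0.217
```

```bash
python3 look.py w6
python3 - <<'E'
from h import *
def ana(f):
    s=load(f);T=s["T"];P=cloud(s,T);Mi=s["mount"]@np.linalg.inv(T)
    Q=(P@Mi[:3,:3].T+Mi[:3,3])*1000
    m=cv2.inRange(cv2.cvtColor(s["image"],cv2.COLOR_RGB2HSV),(100,120,40),(130,255,255))
    k,lab,st,c=cv2.connectedComponentsWithStats(m);i=1+st[1:,4].argmax()
    print(st[i]); q=Q[cv2.erode((lab==i).astype(np.uint8),np.ones((5,5)))>0]
    A=np.c_[q[:,0],q[:,2],np.ones(len(q))]
    for _ in range(4):
        c=np.linalg.lstsq(A,q[:,1],rcond=None)[0]; r=q[:,1]-A@c; ok=abs(r)<2.5; A=A[ok];q=q[ok]
    print(f,"top plane y = a x + b z + c:",c.round(4),"std",r.std().round(2), len(q))
    return s,c
for f in("w5.npz","w6.npz"):
    s,c=ana(f); o,d=rays(s,[[285,87],[285,166],[285,350],[258,200],[311,200],[257,50],[317,50]],s["mount"]); o=o*1000
    # y = a x + b z + c
    t=(c[0]*o[0]+c[1]*o[2]+c[2]-o[1])/(d[:,1]-c[0]*d[:,0]-c[1]*d[:,2]); print((o+d*t[:,None]).round(1))
E
```

```text
t 6.5 tcp [ 0.4878 -0.2495  0.0552] zaz -1.7308 down [-1.6e-03  4.0e-04 -1.0e+00] j [-0.115  0.324 -0.478 -0.    -0.77   1.526] gap 0.215 F [ 0.2  -0.25 -1.73] M [-0.028  0.031 -0.012]
[  202     0   169   350 30406]
w5.npz top plane y = a x + b z + c: [ 5.00000e-04 -2.00000e-04 -3.29044e+01] std 0.63 27629
[[-85.3 -32.9  -0.9]
 [-59.3 -32.9  -0.9]
 [ 19.3 -32.9  -0.7]
 [-47.  -32.9 -10.6]
 [-47.  -32.9   8.5]
 [-96.3 -33.   -9.8]
 [-96.3 -33.    9.2]]
[  202     0   169   350 30309]
w6.npz top plane y = a x + b z + c: [-1.00000e-04 -3.00000e-04 -3.28575e+01] std 0.63 27517
[[-85.3 -32.9  -0.9]
 [-59.3 -32.9  -0.9]
 [ 19.4 -32.9  -0.7]
 [-46.9 -32.9 -10.6]
 [-46.9 -32.9   8.5]
 [-96.3 -32.8  -9.8]
 [-96.3 -32.9   9.2]]
```

View pics/w6.png

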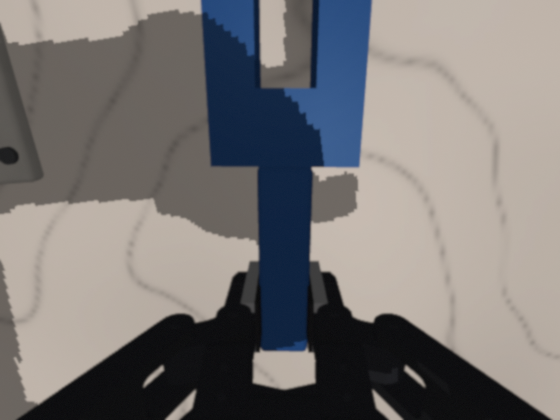

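send_rows([
  [0, -0.08, 0, 0, 0, 0, 0.1],
  [0, 0, 0, 20, 0, 0, 0.1],
  [0, 0, 0, 20, 0, 0, 0.1],
  [0, 0, 0, 0, 0, 0, 0.1],
  [0, 0, 0, 0, 0, 0, 0.1],
  [0, 0, 0, 0, 0, 0, 0.1],
  [0, 0, 0, 0, 0, 0, 0.1],
  [0, 0, 0, 0, 0, 0, 0.1],
])

```text
clock: 7.17
tcp_pos: [0.4492, -0.2465, 0.0557]
ee_rot: [-0.087, -2.181, 2.181]
contact_force: [0.1, 0.2, -0.0]
finger_gap: 0.217
```

```bash
python3 -c "
from h import *
goto([0.4405,-0.046,0.055],-1.651)"
```

```text
t 7.17 tcp [ 0.4492 -0.2465  0.0557] zaz -1.6504 down [-2.e-04 -1.e-04 -1.e+00] j [-0.118  0.273 -0.557  0.    -0.742  1.609] gap 0.217 F [ 0.1   0.15 -0.02] M [-0.004  0.092  0.022]
turn about tool y: 0.0006 (mod pi)
level rotvec tool: [-0.0001  0.      0.0002]
shift mm: [  24.6    0.7 -199.2]
```

send_rows([
  [0, 0, 0, 4.6, 0, -20, 0.1],
  [0, 0, 0, 4, 0, -35, 0.1],
  [0, 0, 0, 4, 0, -35, 0.1],
  [0, 0, 0, 4, 0, -35, 0.1],
  [0, 0, 0, 4, 0, -35, 0.1],
  [0, 0, 0, 4, 0, -29, 0.1],
  [0, 0, 0, 0, 0, -10, 0.1],
  [0, 0, 0, 0, 0, 0, 0.1],
])

```text
clock: 7.83
tcp_pos: [0.4408, -0.0439, 0.0562]
ee_rot: [-0.084, -2.183, 2.183]
contact_force: [-0.1, -0.3, -1.1]
finger_gap: 0.214
```

```bash
python3 look.py w7; python3 -c "
from h import *
from bench import snapshot
s=snapshot('top');np.savez('top1.npz',**s);I=s['image'][100:270,250:420];cv2.imwrite('pics/top1.png',cv2.resize(I,None,fx=4,fy=3.5,interpolation=cv2.INTER_CUBIC)[:,:,::-1])"
```

```text
t 7.88 tcp [ 0.4405 -0.045   0.056 ] zaz -1.6477 down [ 4.e-04  1.e-04 -1.e+00] j [ 0.346  0.169 -0.704  0.    -0.698  1.148] gap 0.214 F [-0.58  0.39 -1.72] M [-0.007  0.041 -0.009]
```

View pics/w7.png

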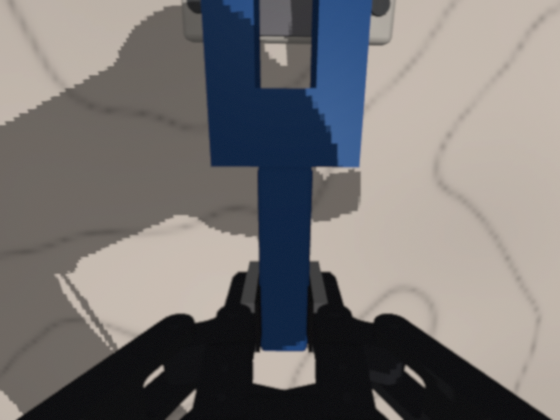

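View pics/top1.png

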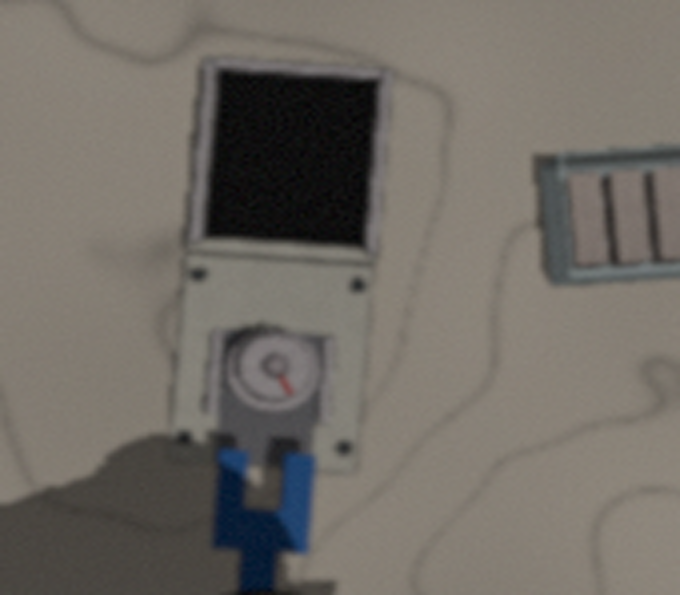

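Run:
```python
from h import *
s=load("w7.npz")
cv2.imwrite("pics/w7z.png",cv2.resize(s["image"][0:60,170:410],None,fx=3.3,fy=6,interpolation=cv2.INTER_CUBIC)[:,:,::-1])
s=load("top0.npz");T=c2w(s)
g=s["image"]; cv2.imwrite("pics/tz.png",cv2.resize(g[160:245,280:350],None,fx=8,fy=7,interpolation=cv2.INTER_CUBIC)[:,:,::-1])
```

```text
(no output)
```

View pics/w7z.png

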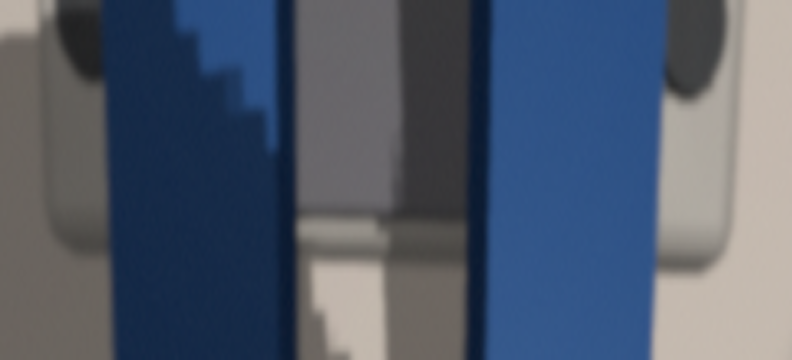

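View pics/tz.png

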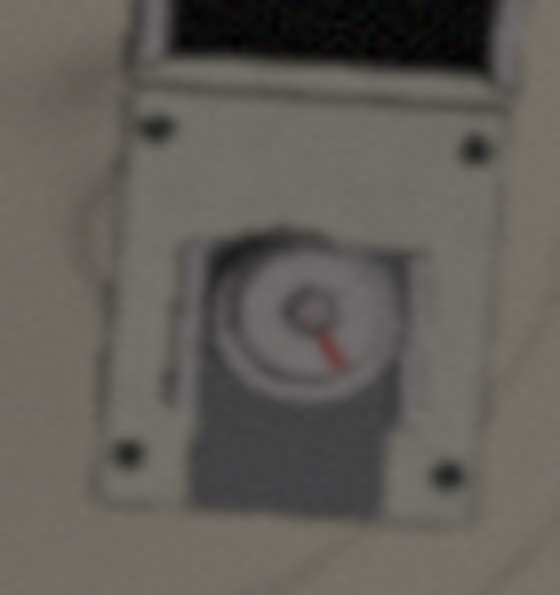

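Run:
```python
from h import *
s=load("top0.npz");T=c2w(s)
f=lambda X,Y:(280+(X+.5)/8-.5,160+(Y+.5)/7-.5)
sc=onplane(s,[f(156,127),f(475,149),f(128,454),f(447,475)],T,.012)[:,:2]; print(sc.round(4))
d=(sc[0]-sc[2]+sc[1]-sc[3]); e=sc[0]-sc[1]+sc[2]-sc[3]
print("yaw",np.arctan2(d[1],d[0]),np.arctan2(e[1],e[0])-np.pi/2, "mid",sc.mean(0))
rod=onplane(s,[f(313,310)],T,.108);print("rod top",rod)
ed=onplane(s,[f(190,506),f(383,518)],T,.017);print("seat front corners",ed.round(4),ed.mean(0))
s=load("w7.npz");T=s["T"]
g=lambda X,Y:(170+(X+.5)/3.3-.5,(Y+.5)/6-.5)
p=onplane(s,[g(45,150),g(737,120)],T,.011);print("base sides",p.round(4))
q=onplane(s,[g(300,210),g(465,216)],T,.017);print("seat front",q.round(4),np.arctan2(q[1,1]-q[0,1],q[1,0]-q[0,0])+np.pi/2)
n=np.array([.08,.9968]);print((p[:,:2]@n),(p[:,:2]@n).mean(),"seatfront along",q[:,:2]@[.9968,-.08]+.06)
r=np.array([.6095,-.0595]);print("rod guess across",r@n,"along",r@[.9968,-.08])
```

```text
[[ 0.6784 -0.02  ]
 [ 0.6697 -0.1116]
 [ 0.5708 -0.0104]
 [ 0.5627 -0.1017]]
yaw -0.09024331466076144 -0.09104606129894854 mid [ 0.62038006 -0.06094758]
rod top [[ 0.61145392 -0.06014712  0.108     ]]
seat front corners [[ 0.5534 -0.0279  0.017 ]
 [ 0.5488 -0.0829  0.017 ]] [ 0.5511411  -0.05541687  0.017     ]
base sides [[ 5.628e-01  1.000e-04  1.100e-02]
 [ 5.570e-01 -1.079e-01  1.100e-02]]
seat front [[ 0.5541 -0.0396  0.017 ]
 [ 0.5517 -0.0647  0.017 ]] -0.09378855294496335
[ 0.04509468 -0.06301219] -0.008958753539808795 seatfront along [0.61547539 0.61512962]
rod guess across -0.010549599999999992 along 0.6123096
```

send_rows([
  [0, 0.014, 0, 0, 0, 0, 0.1],
  [0, 0, 0, 0, 10, 0, 0.1],
  [0, 0, 0, 0, 10, 0, 0.1],
  [0, 0, 0, 0, 10, 0, 0.1],
  [0, 0, 0, 0, 5, 0, 0.1],
  [0, 0, 0, 0, 0, 0, 0.1],
  [0, 0, 0, 0, 0, 0, 0.1],
  [0, 0, 0, 0, 0, 0, 0.1],
])

```text
clock: 8.6
tcp_pos: [0.4403, -0.0465, 0.0213]
ee_rot: [-0.103, -2.173, 2.173]
contact_force: [0.2, 0.9, -1.7]
finger_gap: 0.217
```

```bash
python3 -c "
from h import *
goto([0.5181,-0.0514,0.0176],-1.6618)"; python3 look.py w8
```

```text
t 8.6 tcp [ 0.4403 -0.0465  0.0213] zaz -1.6653 down [ 4.e-04  0.e+00 -1.e+00] j [ 0.343  0.23  -0.741  0.    -0.6    1.133] gap 0.217 F [ 0.22  0.9  -1.74] M [ 0.01   0.05  -0.013]
turn about tool y: -0.0035 (mod pi)
level rotvec tool: [ 0.0001  0.     -0.0004]
shift mm: [-77.9   3.7  -2.4]
t 8.65 tcp [ 0.4404 -0.0463  0.0214] zaz -1.6652 down [ 7.e-04  2.e-04 -1.e+00] j [ 0.343  0.23  -0.741  0.    -0.599  1.133] gap 0.22 F [-0.14 -0.14 -0.61] M [ 0.052  0.049 -0.003]
```

View pics/w8.png

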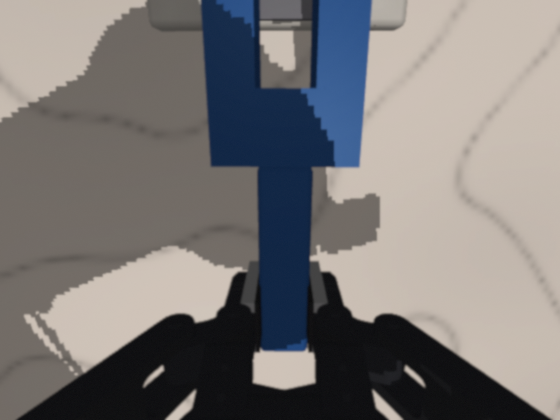

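Run:
```python
from h import *
s=load("w8.npz");T=s["T"]
cv2.imwrite("pics/w8z.png",cv2.resize(s["image"][0:40,140:420],None,fx=2.8,fy=8,interpolation=cv2.INTER_CUBIC)[:,:,::-1])
g=lambda X,Y:(140+(X+.5)/2.8-.5,(Y+.5)/8-.5)
p=onplane(s,[(149.5,15),(405.5,15)],T,.011);print(p.round(4),p.mean(0))
Mi=s["mount"]@np.linalg.inv(T)
print(((np.c_[p,[1,1]]@Mi.T)*1000).round(1))
```

```text
[[ 5.606e-01  2.000e-04  1.100e-02]
 [ 5.505e-01 -1.071e-01  1.100e-02]] [ 0.55555218 -0.05344162  0.011     ]
[[-115.4   10.3  -57.8 1000. ]
 [-115.4   10.3   49.9 1000. ]]
```

View pics/w8z.png

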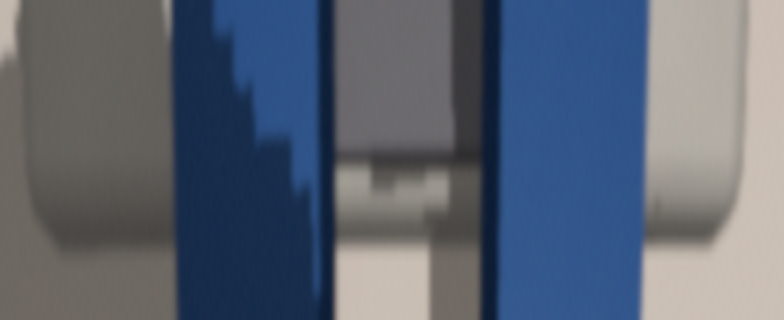

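send_rows([
  [0, -0.003, 0, 0, 2, -2.7, 0.1],
  [0, 0, 0, 0, 1.7, 0, 0.1],
  [0, 0, 0, -8, 0, 0, 0.1],
  [0, 0, 0, -8, 0, 0, 0.1],
  [0, 0, 0, -8, 0, 0, 0.1],
  [0, 0, 0, -8, 0, 0, 0.1],
  [0, 0, 0, 0, 0, 0, 0.1],
  [0, 0, 0, 0, 0, 0, 0.1],
])

```text
clock: 9.32
tcp_pos: [0.4725, -0.0465, 0.0169]
ee_rot: [-0.099, -2.174, 2.175]
contact_force: [-0.2, -0.2, -1.8]
finger_gap: 0.218
```

```bash
python3 -c "
from h import *
goto([0.5181,-0.0510,0.0176],-1.6618)"; python3 look.py w9;  python3 -c "
from h import *
from bench import snapshot
s=snapshot('side');np.savez('s2.npz',**s);cv2.imwrite('pics/s2.png',cv2.resize(s['image'][180:300,210:350],None,fx=5,fy=5,interpolation=cv2.INTER_CUBIC)[:,:,::-1])"
```

```text
t 9.32 tcp [ 0.4725 -0.0465  0.0169] zaz -1.6623 down [-3.e-04 -1.e-04 -1.e+00] j [ 0.318  0.282 -0.675 -0.    -0.614  1.162] gap 0.218 F [-0.19 -0.21 -1.81] M [-0.002  0.106  0.056]
turn about tool y: -0.0005 (mod pi)
level rotvec tool: [-0.0001  0.      0.0003]
shift mm: [-45.8  -0.7   0.3]
t 9.37 tcp [ 0.4719 -0.0465  0.0169] zaz -1.6622 down [-8.e-04 -1.e-04 -1.e+00] j [ 0.318  0.282 -0.676 -0.    -0.614  1.162] gap 0.217 F [-0.32 -0.07 -1.85] M [-0.024  0.107 -0.032]
```

View pics/w9.png

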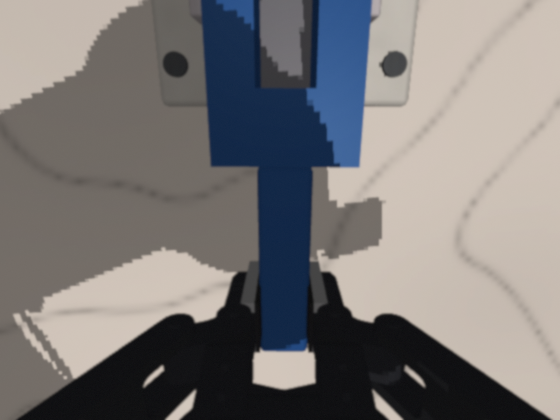

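View pics/s2.png

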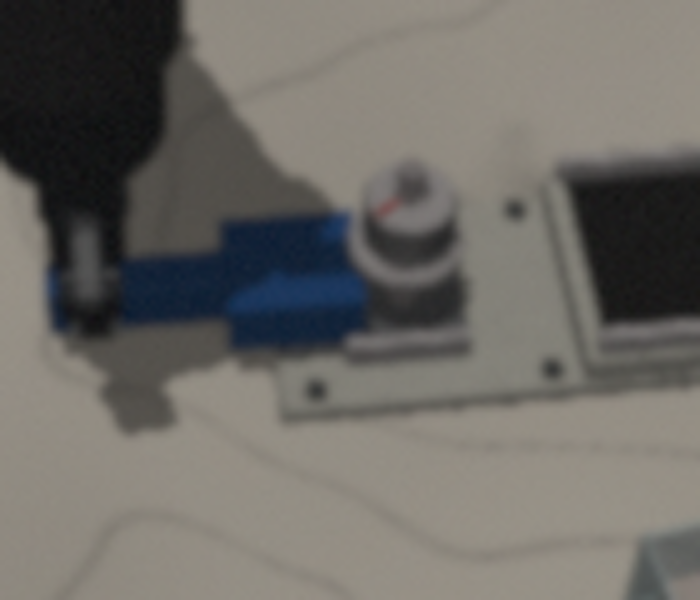

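send_rows([
  [0, 0, 0, -5, 0, 0, 0.1],
  [0, 0, 0, -6, 0, 0, 0.1],
  [0, 0, 0, -6, 0, 0, 0.1],
  [0, 0, 0, -6, 0, 0, 0.1],
  [0, 0, 0, -6, 0, 0, 0.1],
  [0, 0, 0, -6, 0, 0, 0.1],
  [0, 0, 0, -4, 0, 0, 0.1],
  [0, 0, 0, 0, 0, 0, 0.1],
])

```text
clock: 10.08
tcp_pos: [0.512, -0.0499, 0.0171]
ee_rot: [-0.099, -2.175, 2.175]
contact_force: [-0.1, 0.2, -1.1]
finger_gap: 0.214
```

```bash
python3 -c "
from h import *
goto([0.5181,-0.0510,0.0176],-1.6618)"; python3 look.py w10
```

```text
t 10.08 tcp [ 0.512  -0.0499  0.0171] zaz -1.6617 down [ 4.e-04 -0.e+00 -1.e+00] j [ 0.285  0.334 -0.588  0.    -0.648  1.195] gap 0.214 F [-0.06  0.17 -1.06] M [-0.032  0.008 -0.001]
turn about tool y: 0.0001 (mod pi)
level rotvec tool: [-0.      0.     -0.0004]
shift mm: [-6.2 -0.5  0.5]
t 10.13 tcp [ 0.5112 -0.05    0.017 ] zaz -1.6619 down [-2.e-04 -0.e+00 -1.e+00] j [ 0.285  0.333 -0.59  -0.    -0.648  1.194] gap 0.218 F [-0.47 -0.48 -0.84] M [-0.01   0.082  0.022]
```

View pics/w10.png

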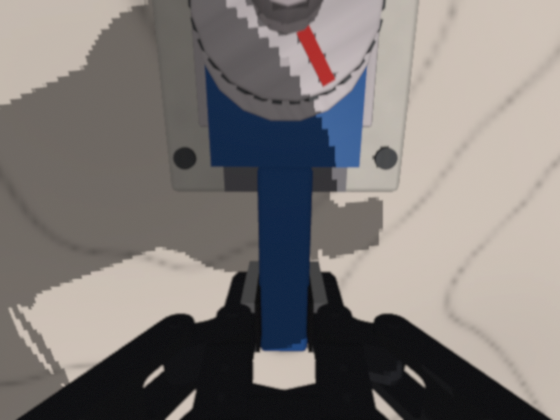

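send_rows([
  [0, 0, 0, -2, 0, 0, 0.1],
  [0, 0, 0, -2, 0, 0, 0.1],
  [0, 0, 0, -1, 0, 0, 0.1],
  [0, 0, 0, 0, 0, 0, 0.1],
  [0, 0, 0, 0, 0, 0, 0.1],
  [0, 0, 0, 0, 0, 0, 0.1],
  [0, 0, 0, 0, 0, 0, 0.1],
  [0, 0, 0, 0, 0, 0, 0.1],
])

```text
clock: 10.8
tcp_pos: [0.5159, -0.0503, 0.0172]
ee_rot: [-0.099, -2.175, 2.175]
contact_force: [-0.1, -0.1, -1.0]
finger_gap: 0.216
```

```bash
python3 look.py w11;python3 - <<'E'
from h import *
s=load("w11.npz")
cv2.imwrite("pics/w11z.png",cv2.resize(s["image"][0:220,140:420],None,fx=2.8,fy=2.7,interpolation=cv2.INTER_CUBIC)[:,:,::-1])
E
```

```text
t 10.85 tcp [ 0.5159 -0.0503  0.0172] zaz -1.6615 down [-0. -0. -1.] j [ 0.282  0.339 -0.579  0.    -0.653  1.198] gap 0.219 F [-0.34  0.26 -0.79] M [-0.009  0.087 -0.017]
```

View pics/w11z.png

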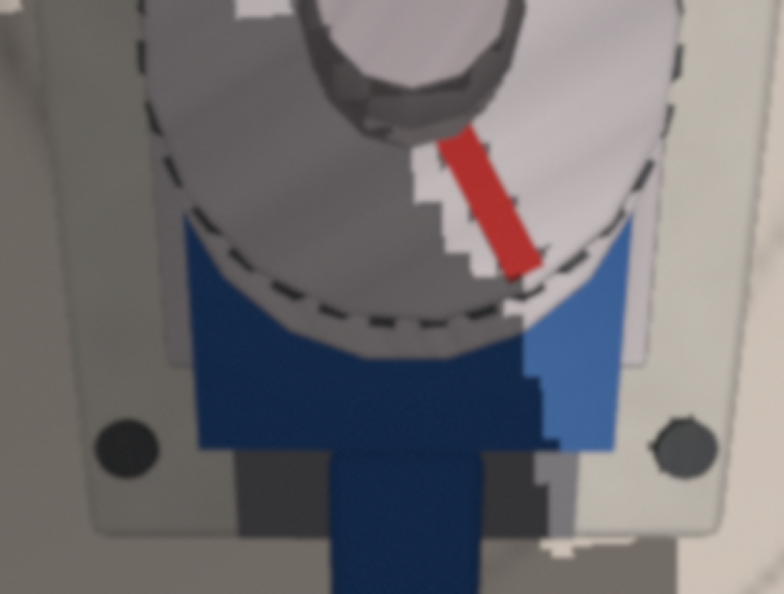

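Run:
```python
from h import *
s=load("w11.npz");T=s["T"];Mi=s["mount"]@np.linalg.inv(T)
g=lambda X,Y:(140+(X+.5)/2.8-.5,(Y+.5)/2.7-.5)
tl=lambda p:((np.c_[p,np.ones(len(p))]@Mi.T)[:,:3]*1000).round(1)
print("seat front/base edge",tl(onplane(s,[g(236,537),g(577,537)],T,.017)))
print("fork back",tl(onplane(s,[g(200,450),g(613,450)],T,.0501)))
print("screws",tl(onplane(s,[g(127,449),g(685,449)],T,.012)))
print("cheek ends",tl(onplane(s,[g(170,366),g(645,366)],T,.028)))
P=cloud(s,T)
for X,Y in[(300,250),(560,200),(250,150)]:
    u,v=g(X,Y);print(P[int(v),int(u)].round(4))
u,v=g(405,345);print("ring",P[int(v),int(u)].round(4))
```

```text
seat front/base edge [[-37.9   0.2 -28.9]
 [-37.9   0.2  27.5]]
fork back [[-59.3 -32.9 -26.7]
 [-59.3 -32.9  24.9]]
screws [[-52.2   5.2 -47.1]
 [-52.2   5.2  45.4]]
cheek ends [[-67.8 -10.8 -35. ]
 [-67.8 -10.8  33.6]]
[ 0.5995 -0.0483  0.089 ]
[ 0.6016 -0.0687  0.0886]
[ 0.6072 -0.0454  0.0886]
ring [ 0.5891 -0.0558  0.0599]
```

send_rows([
  [0, 0, 0, -1.2, 0, 0, 0.1],
  [0, 0, 0, -1.1, 0, 0, 0.1],
  [0, 0, 0, -1.1, 0, 0, 0.1],
  [0, 0, 0, 0, 0.5, 0, 0.1],
  [0, 0, 0, 0, 0.5, 0, 0.1],
  [0, 0, 0, 0, 0.5, 0, 0.1],
  [0, 0, 0, 0, 0, 0, 0.1],
  [0, 0, 0, 0, 0, 0, 0.1],
])

```text
clock: 11.52
tcp_pos: [0.5192, -0.0507, 0.0156]
ee_rot: [-0.099, -2.175, 2.175]
contact_force: [-0.5, -0.0, -0.6]
finger_gap: 0.219
```

send_rows([
  [0, 0, 0, 0, 0.2, 0, 0.1],
  [0, 0, 0, 0, 0.2, 0, 0.1],
  [0, 0, 0, 0, 0, 0, 0.1],
  [0, 0, 0, 0, 0, 0, 0.1],
  [0, 0, 0, 0, 0, 0, 0.1],
  [0, 0, 0, 0, 0, 0, 0.1],
  [0, 0, 0, 0, 0, 0, 0.1],
  [0, 0, 0, 0, 0, 0, 0.1],
])

```text
clock: 12.18
tcp_pos: [0.5193, -0.0506, 0.0153]
ee_rot: [-0.099, -2.175, 2.175]
contact_force: [-0.3, 0.3, 0.0]
finger_gap: 0.217
```

send_rows([
  [0, 0, 0, 0, 0.2, 0, 0.1],
  [0, 0, 0, 0, 0.2, 0, 0.1],
  [0, 0, 0, 0, 0, 0, 0.1],
  [0, 0, 0, 0, 0, 0, 0.1],
  [0, 0, 0, 0, 0, 0, 0.1],
  [0, 0, 0, 0, 0, 0, 0.1],
  [0, 0, 0, 0, 0, 0, 0.1],
  [0, 0, 0, 0, 0, 0, 0.1],
])

```text
clock: 12.85
tcp_pos: [0.5193, -0.0507, 0.0149]
ee_rot: [-0.099, -2.175, 2.175]
contact_force: [-0.2, 0.1, -1.2]
finger_gap: 0.213
```

send_rows([
  [0, 0, 0, 0, 0.2, 0, 0.1],
  [0, 0, 0, 0, 0.2, 0, 0.1],
  [0, 0, 0, 0, 0, 0, 0.1],
  [0, 0, 0, 0, 0, 0, 0.1],
  [0, 0, 0, 0, 0, 0, 0.1],
  [0, 0, 0, 0, 0, 0, 0.1],
  [0, 0, 0, 0, 0, 0, 0.1],
  [0, 0, 0, 0, 0, 0, 0.1],
])

```text
clock: 13.52
tcp_pos: [0.5193, -0.0507, 0.0145]
ee_rot: [-0.099, -2.175, 2.175]
contact_force: [-0.3, 0.1, -2.2]
finger_gap: 0.214
```

send_rows([
  [0, 0, 0, 0, 0.3, 0, 0.1],
  [0, 0, 0, 0, 0.3, 0, 0.1],
  [0, 0, 0, 0, 0, 0, 0.1],
  [0, 0, 0, 0, 0, 0, 0.1],
  [0, 0, 0, 0, 0, 0, 0.1],
  [0, 0, 0, 0, 0, 0, 0.1],
  [0, 0, 0, 0, 0, 0, 0.1],
  [0, 0, 0, 0, 0, 0, 0.1],
])

```text
clock: 14.18
tcp_pos: [0.5193, -0.0506, 0.0139]
ee_rot: [-0.099, -2.175, 2.175]
contact_force: [-0.6, -0.2, -0.6]
finger_gap: 0.219
```

send_rows([
  [0, 0, 0, 0, 0.3, 0, 0.1],
  [0, 0, 0, 0, 0.3, 0, 0.1],
  [0, 0, 0, 0, 0, 0, 0.1],
  [0, 0, 0, 0, 0, 0, 0.1],
  [0, 0, 0, 0, 0, 0, 0.1],
  [0, 0, 0, 0, 0, 0, 0.1],
  [0, 0, 0, 0, 0, 0, 0.1],
  [0, 0, 0, 0, 0, 0, 0.1],
])

```text
clock: 14.85
tcp_pos: [0.5193, -0.0507, 0.0133]
ee_rot: [-0.099, -2.175, 2.175]
contact_force: [-1.1, 0.6, -0.4]
finger_gap: 0.217
```

```bash
python3 -c "
from h import *
goto(None)"
```

```text
t 14.85 tcp [ 0.5193 -0.0507  0.0133] zaz -1.6616 down [-0. -0. -1.] j [ 0.279  0.349 -0.575  0.    -0.647  1.201] gap 0.217 F [-1.1   0.56 -0.44] M [0.048 0.155 0.074]
```

send_rows([
  [0, 0, 0, 0, 0.3, 0, 0.1],
  [0, 0, 0, 0, 0.1, 0, 0.1],
  [0, 0, 0, 0, 0, 0, 0.1],
  [0, 0, 0, 0, 0, 0, 0.1],
  [0, 0, 0, 0, 0, 0, 0.1],
  [0, 0, 0, 0, 0, 0, 0.1],
  [0, 0, 0, 0, 0, 0, 0.1],
  [0, 0, 0, 0, 0, 0, 0.1],
])

```text
clock: 15.52
tcp_pos: [0.5193, -0.0507, 0.0132]
ee_rot: [-0.099, -2.175, 2.175]
contact_force: [-3.4, 0.6, 5.6]
finger_gap: 0.213
```

```bash
python3 look.py w12; python3 -c "
from h import *
goto(None)"
```

```text
t 15.57 tcp [ 0.5193 -0.0506  0.0132] zaz -1.6615 down [ 1.e-04 -0.e+00 -1.e+00] j [ 0.279  0.35  -0.575  0.    -0.646  1.201] gap 0.216 F [-3.71  0.99  5.83] M [0.264 0.81  0.016]
t 15.57 tcp [ 0.5193 -0.0506  0.0132] zaz -1.6615 down [ 1.e-04 -0.e+00 -1.e+00] j [ 0.279  0.35  -0.575  0.    -0.646  1.201] gap 0.216 F [-3.71  0.99  5.83] M [0.264 0.81  0.016]
```

View pics/w12.png

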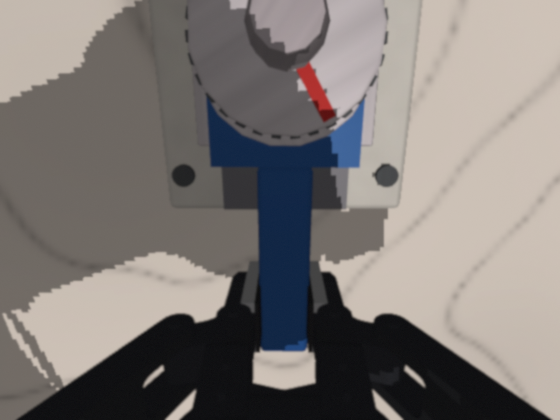

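send_rows([
  [0, 0, 0, 0, 0, 0, 0.3],
  [0, 0, 0, 0, 0, 0, 0.45],
  [0, 0, 0, 0, 0, 0, 0.6],
  [0, 0, 0, 0, 0, 0, 0.6],
  [0, 0, 0, 0, 0, 0, 0.6],
  [0, 0, 0, 0, 0, 0, 0.6],
  [0, 0, 0, 0, 0, 0, 0.6],
  [0, 0, 0, 0, 0, 0, 0.6],
])

```text
clock: 16.23
tcp_pos: [0.5193, -0.0507, 0.0129]
ee_rot: [-0.099, -2.175, 2.175]
contact_force: [0.1, -0.3, -0.5]
finger_gap: 0.602
```

```bash
python3 look.py w13
python3 - <<'E'
from h import *
s=load("w13.npz")
cv2.imwrite("pics/w13z.png",cv2.resize(s["image"][0:370,140:420],None,fx=2.8,fy=1.6,interpolation=cv2.INTER_CUBIC)[:,:,::-1])
T=s["T"];P=cloud(s,T);m=cv2.inRange(cv2.cvtColor(s["image"],cv2.COLOR_RGB2HSV),(100,120,40),(130,255,255));m=cv2.erode(m,np.ones((5,5)))
q=P[m>0];q=q[abs(q[:,2]-.047)<.006];c=np.linalg.lstsq(np.c_[q[:,0]-.55,q[:,1]+.05,np.ones(len(q))],q[:,2],rcond=None)[0];print("top plane",c.round(4),len(q))
E
```

```text
t 16.28 tcp [ 0.5193 -0.0507  0.0129] zaz -1.6616 down [ 0.  0. -1.] j [ 0.279  0.35  -0.575  0.    -0.645  1.201] gap 0.598 F [ 0.47  0.12 -0.57] M [ 0.046 -0.004 -0.028]
top plane [ 0.0007 -0.0004  0.0462] 12001
```

View pics/w13z.png

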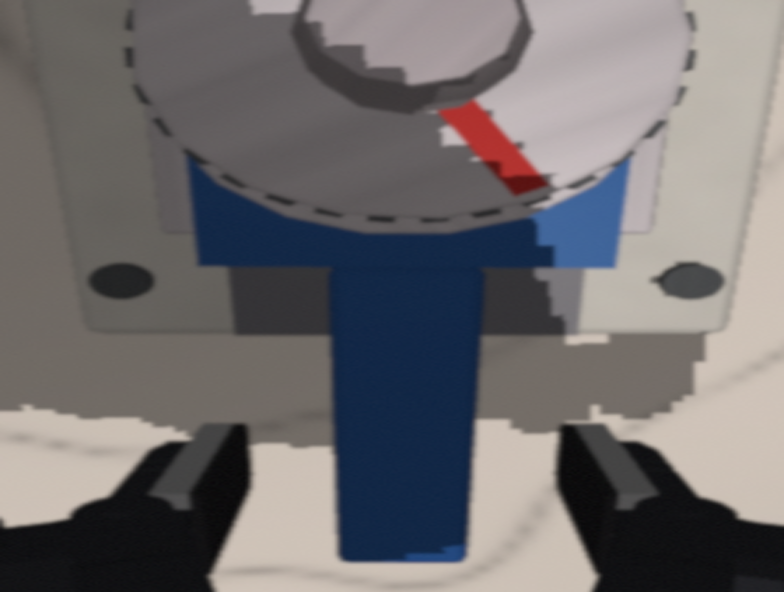

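Run:
```python
from h import *
s=load("w13.npz");T=s["T"]
g=lambda X,Y:(140+(X+.5)/2.8-.5,(Y+.5)/1.6-.5)
u=np.array([.9959,-.0905]);n=np.array([.0905,.9959])
a=onplane(s,[g(236,334),g(578,334)],T,.0167)[:,:2];b=onplane(s,[g(200,266.5),g(616,266.5)],T,.0465)[:,:2];e=onplane(s,[g(341,552),g(464,552)],T,.0465)[:,:2]
print("seat front",a@u,a@n,"mid",a.mean(0)," fork back",b@u,b@n, "tail end mid",e.mean(0)@n)
print("slot minus rod along", (b@u).mean()+.035-(a@u).mean()-.060,"across",(b@n).mean()-(a@n).mean())
r=a.mean(0)+.06*u;print("rod",r)
cv2.imwrite("pics/w13c.png",cv2.resize(s["image"][0:160,150:430],None,fx=2.8,fy=3.6)[:,:,::-1])
P=cloud(s,T)
goto([*r,0.15])
```

```text
seat front [0.5560732  0.55607614] [ 0.02498409 -0.03057436] mid [ 0.5535379  -0.05310806]  fork back [0.58117959 0.5811861 ] [ 0.02304854 -0.0285626 ] tail end mid -0.002067847388576266
slot minus rod along 0.00010817262442902598 across 3.8104230595548474e-05
rod [ 0.6132919  -0.05853806]
t 16.28 tcp [ 0.5193 -0.0507  0.0129] zaz -1.6616 down [ 0.  0. -1.] j [ 0.279  0.35  -0.575  0.    -0.645  1.201] gap 0.598 F [ 0.47  0.12 -0.57] M [ 0.046 -0.004 -0.028]
shift mm: [ -94.3 -137.1   -0.7]
```

send_rows([
  [0, 0, 0, 0, -10, 0, 0.65],
  [0, 0, 0, 0, -25, 0, 0.8],
  [0, 0, 0, 0, -35, 0, 0.9],
  [0, 0, 0, 0, -35, 0, 0.9],
  [0, 0, 0, 0, -25, 0, 0.9],
  [0, -0.12, 0, 0, 0, 0, 0.9],
  [0, 0, 0, 0, 0, 0, 0.9],
  [0, 0, 0, 0, 0, 0, 0.9],
], newtons=30)

```text
clock: 16.95
tcp_pos: [0.5189, -0.0507, 0.1434]
ee_rot: [-0.028, 2.209, -2.208]
contact_force: [-0.0, -0.3, -1.6]
finger_gap: 0.901
```

send_rows([
  [0, -0.12, 0, 0, 0, 0, 0.9],
  [0, -0.12, 0, 0, 0, 0, 0.9],
  [0, -0.12, 0, 0, 0, 0, 0.9],
  [0, -0.12, 0, 0, 0, 0, 0.9],
  [0, -0.12, 0, 0, 0, 0, 0.9],
  [0, -0.12, 0, 0, 0, 0, 0.9],
  [0, -0.12, 0, 0, 0, 0, 0.9],
  [0, -0.12, 0, 0, 0, 0, 0.9],
])

```text
clock: 17.62
tcp_pos: [0.5183, -0.0508, 0.1416]
ee_rot: [-0.88, 1.623, -1.622]
contact_force: [0.8, -0.2, -0.4]
finger_gap: 0.897
```

```bash
python3 -c "
from h import *
goto([.6133,-.0585,0.142])"
```

```text
t 17.62 tcp [ 0.5183 -0.0508  0.1416] zaz -0.5796 down [-2.8e-03 -6.0e-04 -1.0e+00] j [ 0.279  0.179 -0.438 -0.    -0.956  2.283] gap 0.897 F [ 0.79 -0.23 -0.36] M [ 0.001  0.034 -0.07 ]
shift mm: [-45.6  -0.6  83.6]
```

send_rows([
  [0, 0, 0, -15, 0, 28, 0.9],
  [0, 0, 0, -15, 0, 28, 0.9],
  [0, 0, 0, -15.6, 0, 27.6, 0.9],
  [0, -0.12, 0, 0, 0, 0, 0.9],
  [0, -0.12, 0, 0, 0, 0, 0.9],
  [0, -0.12, 0, 0, 0, 0, 0.9],
  [0, 0, 0, 0, 0, 0, 0.9],
  [0, 0, 0, 0, 0, 0, 0.9],
])

```text
clock: 18.28
tcp_pos: [0.6135, -0.0586, 0.1417]
ee_rot: [-1.095, 1.376, -1.374]
contact_force: [0.4, 1.0, -0.4]
finger_gap: 0.902
```

```bash
python3 look.py w14; python3 -c "
from h import *
s=load('w14.npz');print(proj(s,[[.6133,-.0585,.108],[.6133,-.0585,.0892]],s['T']))
goto([.6133,-.0585,0.142])"
```

```text
t 18.33 tcp [ 0.6136 -0.0585  0.142 ] zaz -0.2276 down [-1.7e-03 -3.0e-04 -1.0e+00] j [ 0.221  0.327 -0.231 -0.    -1.014  2.693] gap 0.899 F [ 0.33 -1.08  0.57] M [-0.038  0.018 -0.015]
[[282.84465605 245.2163448 ]
 [282.95096555 233.17128669]]
t 18.33 tcp [ 0.6136 -0.0585  0.142 ] zaz -0.2276 down [-1.7e-03 -3.0e-04 -1.0e+00] j [ 0.221  0.327 -0.231 -0.    -1.014  2.693] gap 0.899 F [ 0.33 -1.08  0.57] M [-0.038  0.018 -0.015]
shift mm: [ 0.   0.  -0.3]
```

View pics/w14.png

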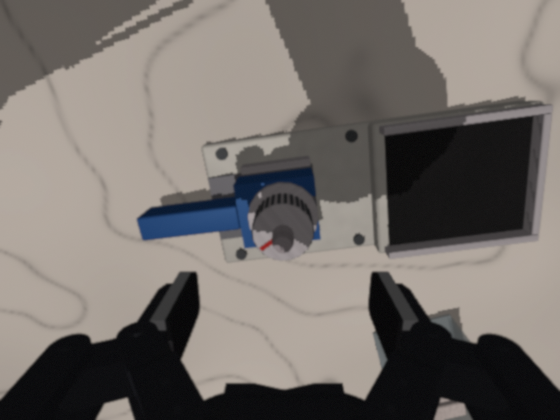

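```bash
python3 -c "
from h import *
s=load('w14.npz');cv2.imwrite('pics/w14z.png',cv2.resize(s['image'][160:275,220:350],None,fx=6,fy=5,interpolation=cv2.INTER_CUBIC)[:,:,::-1])"
```

```text
(no output)
```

View pics/w14z.png

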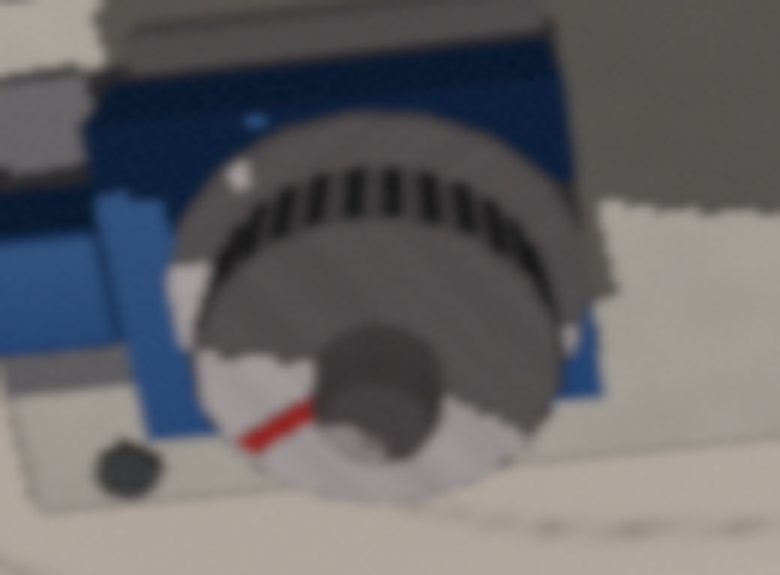

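```bash
python3 -c "
from h import *
s=load('w14.npz');T=s['T'];Mi=s['mount']@np.linalg.inv(T)
print(np.linalg.inv(Mi)[:3].round(4))
print((Mi@[.6133,-.0585,.108,1]).round(4), s['mount'].round(4))
r=onplane(s,[[283.2,242.9]],T,.108)[0]; c=onplane(s,[[283,231.7]],T,.0892)[0]
print(r,c,(Mi@np.append(r,1)).round(4),(Mi@np.append(c,1)).round(4))
"
```

```text
[[-2.257e-01 -2.200e-03  9.742e-01  6.135e-01]
 [-9.742e-01 -4.000e-04 -2.257e-01 -5.860e-02]
 [ 9.000e-04 -1.000e+00 -2.100e-03  1.417e-01]]
[-1.00e-04  3.37e-02 -2.00e-04  1.00e+00] [[-4.000e-04 -9.485e-01 -3.167e-01 -8.280e-02]
 [-8.000e-04  3.167e-01 -9.485e-01 -1.494e-01]
 [ 1.000e+00 -1.000e-04 -9.000e-04  1.000e-04]
 [ 0.000e+00  0.000e+00  0.000e+00  1.000e+00]]
[ 0.61384405 -0.05708707  0.108     ] [ 0.6135625  -0.05750854  0.0892    ] [-0.0016  0.0337  0.      1.    ] [-1.10e-03  5.25e-02 -1.00e-04  1.00e+00]
```

send_rows([
  [0, 0, 0, -1, 10, 0, 0.8],
  [0, 0, 0, 0, 25, 0, 0.8],
  [0, 0, 0, 0, 25, 0, 0.75],
  [0, 0, 0, 0, 18, 0, 0.75],
  [0, 0, 0, 0, 10, 0, 0.75],
  [0, 0, 0, 0, 0, 0, 0.75],
  [0, 0, 0, 0, 0, 0, 0.75],
  [0, 0, 0, 0, 0, 0, 0.75],
], newtons=30)

```text
clock: 19.0
tcp_pos: [0.6153, -0.0574, 0.056]
ee_rot: [-1.095, 1.37, -1.371]
contact_force: [-1.3, 0.0, 0.9]
finger_gap: 0.749
```

```bash
python3 look.py w15; python3 -c "
from h import *
from bench import snapshot
s=snapshot('side');np.savez('s3.npz',**s);cv2.imwrite('pics/s3.png',cv2.resize(s['image'][170:290,220:360],None,fx=5,fy=5,interpolation=cv2.INTER_CUBIC)[:,:,::-1])"
```

```text
t 19.05 tcp [ 0.6154 -0.0574  0.0562] zaz -0.2219 down [ 2.1e-03  2.0e-04 -1.0e+00] j [ 0.223  0.417 -0.321  0.    -0.831  2.697] gap 0.75 F [ 0.44 -0.5  -0.17] M [-0.018 -0.035  0.008]
```

View pics/w15.png

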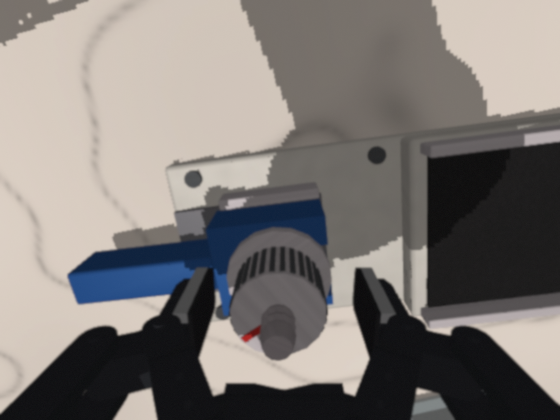

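View pics/s3.png

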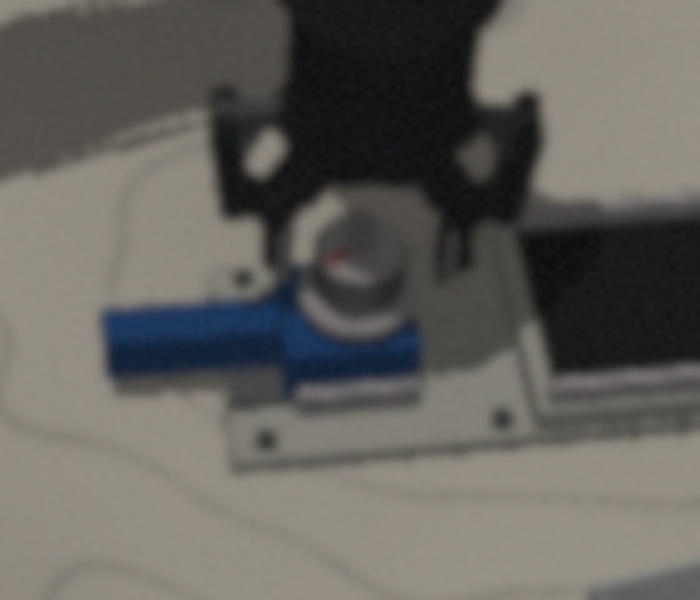

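send_rows([
  [0, 0, 0, 0, 1, -2, 0.7],
  [0, 0, 0, 0, 0, 0, 0.6],
  [0, 0, 0, 0, 0, 0, 0.55],
  [0, 0, 0, 0, 0, 0, 0.3],
  [0, 0, 0, 0, 0, 0, 0.3],
  [0, 0, 0, 0, 0, 0, 0.3],
  [0, 0, 0, 0, 0, 0, 0.3],
  [0, 0, 0, 0, 0, 0, 0.3],
], newtons=30)

```text
clock: 19.77
tcp_pos: [0.613, -0.0571, 0.0545]
ee_rot: [-1.095, 1.37, -1.371]
contact_force: [-0.6, 0.5, 5.1]
finger_gap: 0.459
```

```bash
python3 look.py w16
```

```text
t 19.82 tcp [ 0.613  -0.0571  0.0545] zaz -0.2214 down [ 1.e-03 -1.e-04 -1.e+00] j [ 0.224  0.416 -0.327  0.    -0.826  2.696] gap 0.459 F [-0.54 -0.47  5.76] M [-0.057  0.242 -0.012]
```

View pics/w16.png

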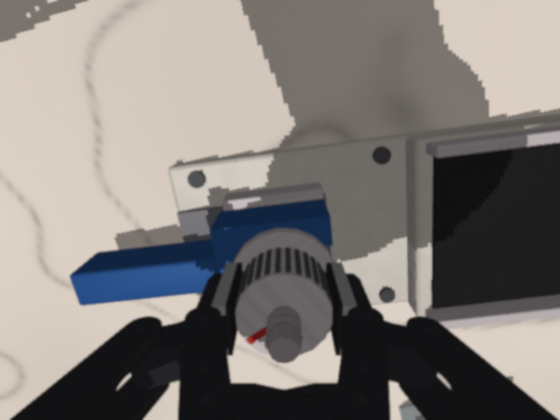

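send_rows([
  [0, 0.1, 0, 0, 0.32, 0, 0.3],
  [0, 0.1, 0, 0, 0.32, 0, 0.3],
  [0, 0.1, 0, 0, 0.32, 0, 0.3],
  [0, 0.1, 0, 0, 0.32, 0, 0.3],
  [0, 0.1, 0, 0, 0.32, 0, 0.3],
  [0, 0.1, 0, 0, 0.32, 0, 0.3],
  [0, 0.1, 0, 0, 0.32, 0, 0.3],
  [0, 0.1, 0, 0, 0.32, 0, 0.3],
])

```text
clock: 20.48
tcp_pos: [0.6145, -0.0581, 0.0521]
ee_rot: [-0.532, 1.91, -1.915]
contact_force: [6.6, -7.7, 0.4]
finger_gap: 0.459
```

```bash
python3 look.py w17
```

```text
t 20.53 tcp [ 0.6145 -0.0581  0.052 ] zaz -1.0334 down [ 0.0034 -0.0013 -1.    ] j [ 0.223  0.42  -0.329  0.003 -0.819  1.883] gap 0.456 F [ 5.64 -7.23  0.41] M [-2.566 -2.007 -0.132]
```

View pics/w17.png

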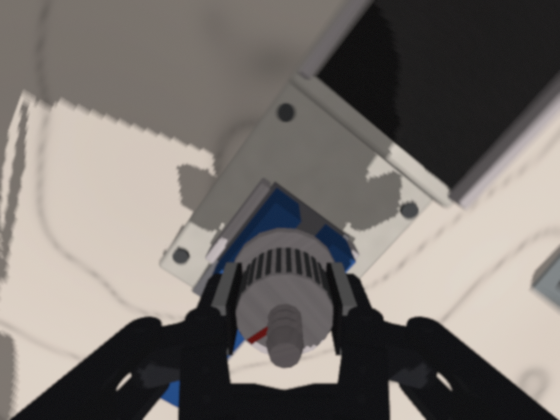

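send_rows([
  [0, 0, 0, 0, 0, 0.6, 0.3],
  [0, 0, 0, 0, 0, 0.6, 0.3],
  [0, 0, 0, 0, 0, 0, 0.3],
  [0, 0, 0, 0, 0, 0, 0.3],
  [0, 0, 0, 0, 0, 0, 0.3],
  [0, 0, 0, 0, 0, 0, 0.3],
  [0, 0, 0, 0, 0, 0, 0.3],
  [0, 0, 0, 0, 0, 0, 0.3],
])

```text
clock: 21.2
tcp_pos: [0.6145, -0.0582, 0.052]
ee_rot: [-0.536, 1.909, -1.911]
contact_force: [5.3, -4.0, 3.3]
finger_gap: 0.455
```

```bash
python3 -c "
from h import *
goto([.6135,-.059,.05])"
```

```text
t 21.2 tcp [ 0.6145 -0.0582  0.052 ] zaz -1.021 down [ 2.6e-03 -2.0e-04 -1.0e+00] j [ 2.220e-01  4.210e-01 -3.270e-01  1.000e-03 -8.200e-01  1.898e+00] gap 0.455 F [ 5.32 -3.96  3.29] M [-1.304 -1.82  -0.105]
shift mm: [1.3 2.  0.2]
```

send_rows([
  [0, 0, 0, -0.4, 0, 0.8, 0.3],
  [0, 0, 0, -0.3, 0, 0.8, 0.3],
  [0, 0, 0, 0, 0, 0, 0.3],
  [0, 0, 0, 0, 0, 0, 0.3],
  [0, 0, 0, 0, 0, 0, 0.3],
  [0, 0, 0, 0, 0, 0, 0.3],
  [0, 0, 0, 0, 0, 0, 0.3],
  [0, 0, 0, 0, 0, 0, 0.3],
])

```text
clock: 21.87
tcp_pos: [0.6146, -0.0583, 0.0519]
ee_rot: [-0.538, 1.911, -1.91]
contact_force: [-0.2, 2.7, 8.2]
finger_gap: 0.452
```

```bash
python3 -c "
from h import *
goto(None)"
```

```text
t 21.87 tcp [ 0.6146 -0.0583  0.0519] zaz -1.0212 down [ 4.e-04  6.e-04 -1.e+00] j [ 2.21e-01  4.22e-01 -3.25e-01 -1.00e-03 -8.24e-01  1.90e+00] gap 0.452 F [-0.23  2.7   8.22] M [ 0.889  0.048 -0.142]
```

send_rows([
  [0, 0.1, 0, 0, 0.2, -0.2, 0.3],
  [0, 0.1, 0, 0, 0.2, -0.2, 0.3],
  [0, 0.1, 0, 0, 0.25, 0, 0.3],
  [0, 0.1, 0, 0, 0.25, 0, 0.3],
  [0, 0.1, 0, 0, 0.3, 0, 0.3],
  [0, 0.1, 0, 0, 0.3, 0, 0.3],
  [0, 0.1, 0, 0, 0.3, 0, 0.3],
  [0, 0, 0, 0, 0, 0, 0.3],
])

```text
clock: 22.53
tcp_pos: [0.6149, -0.0598, 0.0498]
ee_rot: [-0.169, -2.139, 2.142]
contact_force: [4.6, -7.6, 2.4]
finger_gap: 0.459
```

```bash
cat > st.py <<'E'
from h import *
from bench import bot,snapshot
import sys
n=int(sys.argv[1]) if len(sys.argv)>1 else 1
A=[]
for k in range(n):
    if k: snapshot("top")
    A.append(bot.observe())
o=A[-1];M=R.from_rotvec(o["ee_rot"]).as_matrix();az=np.arctan2(M[1,2],M[0,2])
F=np.mean([a["contact_force"] for a in A],0);m=np.mean([a["wrist_torque"] for a in A],0)
print("t",round(o["clock"],2),"tcp",o["tcp_pos"].round(4),"az",round(az,4),"j6",round(o["joints"][5],3),"gap",round(o["finger_gap"],3),"Ftool",(M.T@F).round(2),"Mtool",(M.T@m).round(3),"Mz",[round(a["wrist_torque"][2],3) for a in A])
E
python3 st.py
```

```text
t 22.53 tcp [ 0.6149 -0.0598  0.0498] az -1.7274 j6 1.193 gap 0.459 Ftool [-5.7  -2.4   6.77] Mtool [2.696 0.101 2.08 ] Mz [np.float64(-0.1)]
```

send_rows([
  [0, 0, 0, -0.7, -0.3, 0.9, 0.3],
  [0, 0, 0, -0.7, -0.3, 0.9, 0.3],
  [0, 0, 0, 0, 0, 0, 0.3],
  [0, 0.1, 0, 0, 0.32, 0.24, 0.3],
  [0, 0.1, 0, 0, 0.32, 0.24, 0.3],
  [0, 0.1, 0, 0, 0.32, 0.24, 0.3],
  [0, 0, 0, 0, 0, 0, 0.3],
  [0, 0, 0, 0, 0, 0, 0.3],
])

```text
clock: 23.2
tcp_pos: [0.6147, -0.0609, 0.0489]
ee_rot: [-0.448, -1.973, 1.973]
contact_force: [-0.1, 4.2, 1.1]
finger_gap: 0.457
```

```bash
python3 st.py 3
```

```text
t 23.3 tcp [ 0.6147 -0.0609  0.0489] az -2.0185 j6 0.907 gap 0.458 Ftool [ 2.67 -0.89 -4.68] Mtool [-1.541  0.112 -0.967] Mz [np.float64(-0.185), np.float64(-0.105), np.float64(-0.05)]
```

```bash
sed -i 's/^print("t"/print("eff6",[round(a["effort"][5],4) for a in A],"dq6",[round(a["dq"][5],4) for a in A])\nprint("t"/' st.py; python3 st.py 3
```

```text
eff6 [np.float64(0.1287), np.float64(0.1295), np.float64(0.08)] dq6 [np.float64(-0.0133), np.float64(-0.0051), np.float64(0.0005)]
t 23.4 tcp [ 0.6147 -0.0609  0.0489] az -2.019 j6 0.907 gap 0.463 Ftool [ 3.37 -1.72 -4.82] Mtool [-1.678  0.047 -1.106] Mz [np.float64(-0.05), np.float64(-0.047), np.float64(-0.05)]
```

send_rows([
  [0, 0, 0, 0.4, 0, -0.6, 0.3],
  [0, 0, 0, 0.3, 0, -0.5, 0.3],
  [0, 0.02, 0, 0, 0.06, 0.05, 0.3],
  [0, 0.02, 0, 0, 0.06, 0.05, 0.3],
  [0, 0.02, 0, 0, 0.06, 0.05, 0.3],
  [0, 0.02, 0, 0, 0.06, 0.05, 0.3],
  [0, 0.02, 0, 0, 0.06, 0.05, 0.3],
  [0, 0.02, 0, 0, 0.06, 0.05, 0.3],
])

```text
clock: 24.07
tcp_pos: [0.6145, -0.0609, 0.0485]
ee_rot: [-0.558, -1.895, 1.897]
contact_force: [0.8, -6.2, -2.8]
finger_gap: 0.459
```

```bash
python3 st.py 8
```

```text
eff6 [np.float64(0.2818), np.float64(0.1164), np.float64(-0.2979), np.float64(-0.0714), np.float64(0.0115), np.float64(0.0309), np.float64(0.0346), np.float64(0.0352)] dq6 [np.float64(-0.237), np.float64(0.0404), np.float64(0.0203), np.float64(0.006), np.float64(-0.0007), np.float64(-0.0018), np.float64(-0.0005), np.float64(-0.0011)]
t 24.42 tcp [ 0.6146 -0.0609  0.0486] az -2.1431 j6 0.781 gap 0.457 Ftool [-3.45  2.86  4.44] Mtool [ 1.598 -0.006  1.239] Mz [np.float64(0.093), np.float64(0.143), np.float64(0.003), np.float64(-0.061), np.float64(-0.052), np.float64(-0.018), np.float64(-0.04), np.float64(-0.004)]
```

send_rows([
  [0, 0, 0, -0.3, -0.3, 0.5, 0.3],
  [0, 0.014, 0, 0, 0.045, 0.03, 0.3],
  [0, 0.014, 0, 0, 0.045, 0.03, 0.3],
  [0, 0.014, 0, 0, 0.045, 0.03, 0.3],
  [0, 0.014, 0, 0, 0.045, 0.03, 0.3],
  [0, 0.014, 0, 0, 0.045, 0.03, 0.3],
  [0, 0.014, 0, 0, 0.045, 0.03, 0.3],
  [0, 0, 0, 0, 0, 0, 0.3],
])

```text
clock: 25.08
tcp_pos: [0.6144, -0.0611, 0.0484]
ee_rot: [-0.627, -1.843, 1.844]
contact_force: [0.2, -3.5, -9.8]
finger_gap: 0.458
```

```bash
python3 st.py 5
```

```text
eff6 [np.float64(-0.297), np.float64(-0.1524), np.float64(-0.0422), np.float64(-0.0005), np.float64(0.0125)] dq6 [np.float64(0.0263), np.float64(0.0109), np.float64(0.004), np.float64(0.0019), np.float64(-0.0005)]
t 25.28 tcp [ 0.6144 -0.0611  0.0484] az -2.2258 j6 0.699 gap 0.461 Ftool [-2.59 10.45  2.3 ] Mtool [ 0.795 -0.006  0.984] Mz [np.float64(0.038), np.float64(-0.032), np.float64(-0.02), np.float64(0.039), np.float64(0.013)]
```

send_rows([
  [0, 0.012, 0, -0.2, 0.7, 0.2, 0.3],
  [0, 0.012, 0, 0, 0.038, 0.03, 0.3],
  [0, 0.012, 0, 0, 0.038, 0.03, 0.3],
  [0, 0.012, 0, 0, 0.038, 0.03, 0.3],
  [0, 0.012, 0, 0, 0.038, 0.03, 0.3],
  [0, 0.012, 0, 0, 0.038, 0.03, 0.3],
  [0, 0.012, 0, 0, 0.038, 0.03, 0.3],
  [0, 0.012, 0, 0, 0.038, 0.03, 0.3],
])

```text
clock: 25.95
tcp_pos: [0.6144, -0.0615, 0.048]
ee_rot: [-0.703, -1.782, 1.782]
contact_force: [-4.9, 1.3, -2.1]
finger_gap: 0.456
```

```bash
python3 st.py 1
```

```text
eff6 [np.float64(0.1276)] dq6 [np.float64(-0.1408)]
t 25.95 tcp [ 0.6144 -0.0615  0.048 ] az -2.3228 j6 0.603 gap 0.456 Ftool [4.46 2.07 2.43] Mtool [ 1.098 -0.086 -1.603] Mz [np.float64(0.086)]
```

send_rows([
  [0, 0.012, 0, 0, 0.038, 0.03, 0.3],
  [0, 0.012, 0, 0, 0.038, 0.03, 0.3],
  [0, 0.012, 0, 0, 0.038, 0.03, 0.3],
  [0, 0.012, 0, 0, 0.038, 0.03, 0.3],
  [0, 0.012, 0, 0, 0.038, 0.03, 0.3],
  [0, 0.012, 0, 0, 0.038, 0.03, 0.3],
  [0, 0.012, 0, 0, 0.038, 0.03, 0.3],
  [0, 0.012, 0, 0, 0.038, 0.03, 0.3],
])

```text
clock: 26.62
tcp_pos: [0.6142, -0.0616, 0.0477]
ee_rot: [-0.775, -1.718, 1.719]
contact_force: [-5.7, 1.7, -2.3]
finger_gap: 0.455
```

```bash
python3 st.py 1
```

```text
eff6 [np.float64(0.1268)] dq6 [np.float64(-0.1411)]
t 26.62 tcp [ 0.6142 -0.0616  0.0477] az -2.4189 j6 0.507 gap 0.455 Ftool [4.99 2.3  3.14] Mtool [ 1.312 -0.094 -1.482] Mz [np.float64(0.094)]
```

send_rows([
  [0, 0.012, 0, 0.05, 0.038, 0.03, 0.3],
  [0, 0.012, 0, 0.05, 0.038, 0.03, 0.3],
  [0, 0.012, 0, 0.05, 0.038, 0.03, 0.3],
  [0, 0.012, 0, 0.05, 0.038, 0.03, 0.3],
  [0, 0.012, 0, 0.05, 0.038, 0.03, 0.3],
  [0, 0.012, 0, 0.05, 0.038, 0.03, 0.3],
  [0, 0.012, 0, 0.05, 0.038, 0.03, 0.3],
  [0, 0.012, 0, 0.05, 0.038, 0.03, 0.3],
])

```text
clock: 27.28
tcp_pos: [0.614, -0.0617, 0.0474]
ee_rot: [-0.844, -1.654, 1.654]
contact_force: [-4.3, -0.4, -2.1]
finger_gap: 0.456
```

```bash
python3 st.py 1
```

```text
eff6 [np.float64(0.1257)] dq6 [np.float64(-0.1441)]
t 27.28 tcp [ 0.614  -0.0617  0.0474] az -2.5148 j6 0.411 gap 0.456 Ftool [2.23 2.08 3.72] Mtool [ 1.673 -0.19  -0.701] Mz [np.float64(0.19)]
```

send_rows([
  [0, 0.012, 0, 0.05, 0.038, 0.03, 0.3],
  [0, 0.012, 0, 0.05, 0.038, 0.03, 0.3],
  [0, 0.012, 0, 0.05, 0.038, 0.03, 0.3],
  [0, 0.012, 0, 0.05, 0.038, 0.03, 0.3],
  [0, 0.012, 0, 0.05, 0.038, 0.03, 0.3],
  [0, 0.012, 0, 0.05, 0.038, 0.03, 0.3],
  [0, 0.012, 0, 0.05, 0.038, 0.03, 0.3],
  [0, 0.012, 0, 0.05, 0.038, 0.03, 0.3],
])

```text
clock: 27.95
tcp_pos: [0.6138, -0.0618, 0.0471]
ee_rot: [-0.91, -1.588, 1.589]
contact_force: [-4.9, -2.7, -2.2]
finger_gap: 0.456
```

```bash
python3 st.py 1
```

```text
eff6 [np.float64(0.1065)] dq6 [np.float64(-0.1422)]
t 27.95 tcp [ 0.6138 -0.0618  0.0471] az -2.6108 j6 0.314 gap 0.456 Ftool [0.13 2.19 5.61] Mtool [ 1.895 -0.094  0.192] Mz [np.float64(0.093)]
```

```bash
python3 look.py w20;  python3 -c "
from h import *
from bench import snapshot
s=snapshot('side');np.savez('s4.npz',**s);cv2.imwrite('pics/s4.png',cv2.resize(s['image'][200:270,260:330],None,fx=8,fy=8,interpolation=cv2.INTER_CUBIC)[:,:,::-1])
s=load('w20.npz');cv2.imwrite('pics/w20z.png',cv2.resize(s['image'][190:390,190:380],None,fx=4,fy=3,interpolation=cv2.INTER_CUBIC)[:,:,::-1])"; python3 st.py 1
```

```text
t 28.0 tcp [ 0.6138 -0.0618  0.0471] zaz -2.6117 down [ 1.e-04 -5.e-04 -1.e+00] j [ 0.216  0.427 -0.33   0.001 -0.813  0.313] gap 0.46 F [-4.51 -1.89 -2.78] M [-1.054  1.539  0.108]
eff6 [np.float64(-0.2294)] dq6 [np.float64(0.0115)]
t 28.05 tcp [ 0.6138 -0.0618  0.0471] az -2.6108 j6 0.314 gap 0.461 Ftool [-0.09  2.85  5.35] Mtool [ 1.854 -0.08   0.069] Mz [np.float64(0.079)]
```

View pics/w20z.png

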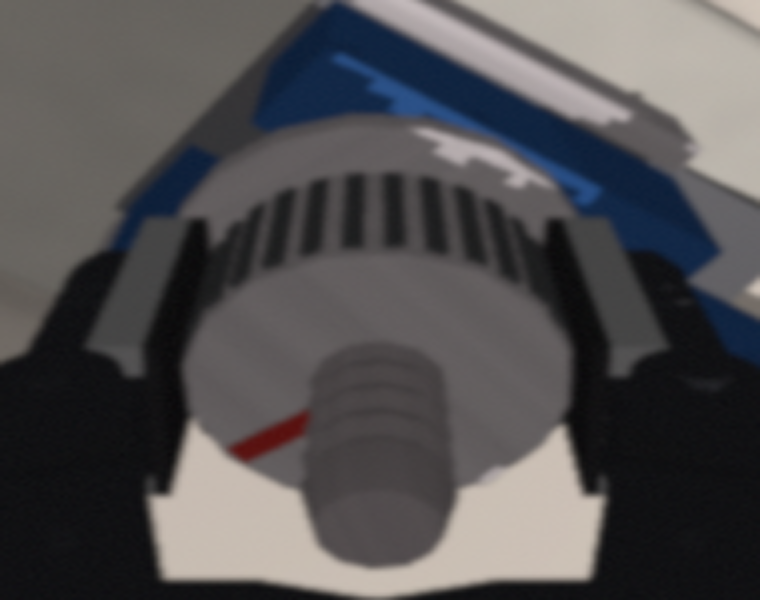

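View pics/s4.png

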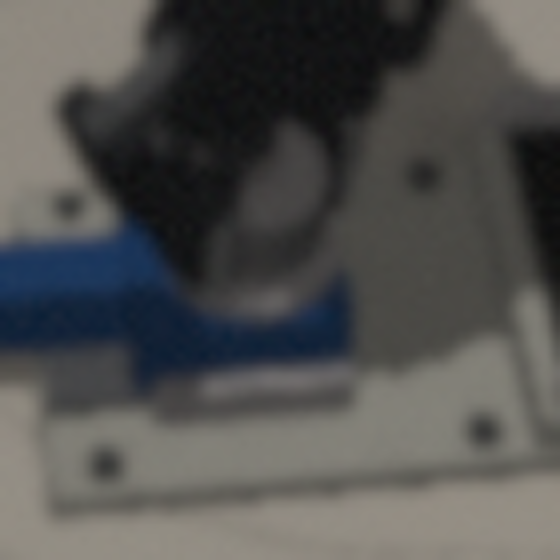

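Run:
```python
from h import *
def med(f,u0,u1,v0,v1):
    s=load(f);P=cloud(s,s["T"])[v0:v1,u0:u1,2].ravel();P=P[P>0.01];return np.round([np.median(P),P.std(),len(P)],4)
print("w20 ring",med("w20.npz",272,292,231,241),"top",med("w20.npz",255,285,278,298))
s=load("w11.npz")
print("w11 ring",med("w11.npz",277,295,122,130),"top",med("w11.npz",220,245,60,90))
s=load("w16.npz");cv2.imwrite('pics/w16z.png',cv2.resize(s['image'][190:390,190:380],None,fx=4,fy=3,interpolation=cv2.INTER_CUBIC)[:,:,::-1])
print("w16 ring",med("w16.npz",272,292,234,243),"top",med("w16.npz",255,285,285,305))
print("w20 spacer", med("w20.npz",285,292,215,222))
for f,vs in(("w16.npz",range(226,270,2)),("w20.npz",range(222,270,2))):
    s=load(f);P=cloud(s,s["T"]);print(f,[(v,round(float(np.median(P[v,278:288,2])),4)) for v in vs])
```

```text
w20 ring [5.20e-02 1.02e-02 2.00e+02] top [8.13e-02 8.10e-03 6.00e+02]
w11 ring [5.99e-02 7.00e-04 1.44e+02] top [8.9e-02 4.2e-03 7.5e+02]
w16 ring [5.97e-02 1.85e-02 1.80e+02] top [8.89e-02 6.00e-04 6.00e+02]
w20 spacer [4.59e-02 1.30e-03 4.90e+01]
w16.npz [(226, 0.0463), (228, 0.0555), (230, 0.0576), (232, 0.0593), (234, 0.0596), (236, 0.0599), (238, 0.0597), (240, 0.0598), (242, 0.0599), (244, 0.0597), (246, 0.06), (248, 0.0664), (250, 0.0684), (252, 0.07), (254, 0.072), (256, 0.0737), (258, 0.0756), (260, 0.0779), (262, 0.0794), (264, 0.0809), (266, 0.083), (268, 0.0842)]
w20.npz [(222, 0.0463), (224, 0.0461), (226, 0.0463), (228, 0.0477), (230, 0.0503), (232, 0.0524), (234, 0.0518), (236, 0.052), (238, 0.0523), (240, 0.0527), (242, 0.0525), (244, 0.0525), (246, 0.0521), (248, 0.0581), (250, 0.0605), (252, 0.0621), (254, 0.064), (256, 0.0657), (258, 0.0679), (260, 0.0702), (262, 0.072), (264, 0.0737), (266, 0.0754), (268, 0.0768)]
```

View pics/w16z.png

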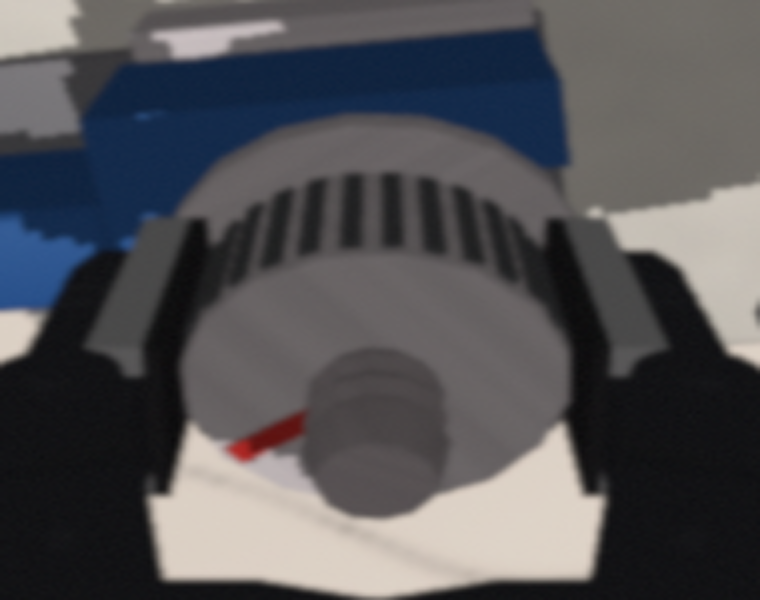

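send_rows([
  [0, 0, 0, 0, 0.2, 0.4, 0.3],
  [0, 0, 0, 0, 0, 0.3, 0.3],
  [0, 0.012, 0, 0, 0.038, 0.03, 0.3],
  [0, 0.012, 0, 0, 0.038, 0.03, 0.3],
  [0, 0.012, 0, 0, 0.038, 0.03, 0.3],
  [0, 0.012, 0, 0, 0.038, 0.03, 0.3],
  [0, 0.012, 0, 0, 0.038, 0.03, 0.3],
  [0, 0.012, 0, 0, 0.038, 0.03, 0.3],
])

```text
clock: 28.72
tcp_pos: [0.6136, -0.0619, 0.0469]
ee_rot: [-0.957, -1.539, 1.539]
contact_force: [-0.3, -4.6, -0.5]
finger_gap: 0.458
```

```bash
python3 st.py 1; python3 look.py w21
python3 - <<'E'
from h import *
s=load("w21.npz");P=cloud(s,s["T"])
print([(v,round(float(np.median(P[v,276:290,2])),4)) for v in range(216,262,2)],np.median(P[278:298,255:275,2]))
E
```

```text
eff6 [np.float64(0.0588)] dq6 [np.float64(-0.1401)]
t 28.72 tcp [ 0.6136 -0.0619  0.0469] az -2.6826 j6 0.243 gap 0.458 Ftool [-3.94  0.47  2.3 ] Mtool [ 0.974 -0.148  1.074] Mz [np.float64(0.147)]
t 28.77 tcp [ 0.6136 -0.0619  0.0469] zaz -2.6834 down [ 1.1e-03 -1.0e-04 -1.0e+00] j [ 0.216  0.427 -0.332  0.    -0.811  0.242] gap 0.458 F [-1.59 -3.12 -0.92] M [-1.442  0.271  0.135]
[(216, 0.0453), (218, 0.0459), (220, 0.0462), (222, 0.0463), (224, 0.0461), (226, 0.0463), (228, 0.0479), (230, 0.0498), (232, 0.0521), (234, 0.0523), (236, 0.0522), (238, 0.0522), (240, 0.0522), (242, 0.052), (244, 0.0521), (246, 0.0522), (248, 0.0584), (250, 0.0603), (252, 0.0627), (254, 0.0647), (256, 0.0659), (258, 0.0682), (260, 0.0702)] 0.08108146126092178
```

```bash
cat > dd.py <<'E'
from h import *
import sys
def D(f):
    s=load(f);r=s["range_z"].astype(float)
    P=cloud(s,s["T"])[:,:,2]
    def roi(u0,u1,v0,v1):
        q=P[v0:v1,u0:u1].ravel();m=np.median(q);q=q[abs(q-m)<.003];return q.mean()*1000,q.std()*1000/np.sqrt(len(q)),len(q)
    ring=roi(272,296,234,245);top=roi(262,300,276,302);sp=roi(286,294,217,225)
    print(f,"ring %.2f±%.2f n%d"%ring,"top %.2f±%.2f n%d"%top,"D %.2f"%(top[0]-ring[0]))
for f in sys.argv[1:]: D(f)
E
python3 dd.py w16.npz w17.npz w20.npz w21.npz; python3 st.py 4
```

```text
w16.npz ring 59.75±0.04 n261 top 88.95±0.02 n985 D 29.20
w17.npz ring 57.21±0.04 n263 top 86.37±0.02 n986 D 29.15
w20.npz ring 52.25±0.04 n264 top 81.29±0.02 n983 D 29.04
w21.npz ring 52.18±0.04 n264 top 81.13±0.02 n985 D 28.95
eff6 [np.float64(0.016), np.float64(-0.2726), np.float64(-0.1325), np.float64(-0.0624)] dq6 [np.float64(0.0309), np.float64(0.017), np.float64(0.0055), np.float64(0.0023)]
t 28.92 tcp [ 0.6136 -0.0619  0.0469] az -2.6815 j6 0.244 gap 0.462 Ftool [-3.46  0.18  2.41] Mtool [ 0.802 -0.068  1.275] Mz [np.float64(0.135), np.float64(0.096), np.float64(0.02), np.float64(0.012)]
```

```bash
cat > multi.py <<'E'
import sys
from h import *
from look import look
tag=sys.argv[1];n=int(sys.argv[2]);ring=[];top=[]
for k in range(n):
    s,T=look(f"m_{tag}_{k}");P=cloud(s,T)[:,:,2]
    def roi(u0,u1,v0,v1):
        q=P[v0:v1,u0:u1].ravel();m=np.median(q);q=q[abs(q-m)<.003];return q.mean()*1000
    ring.append(roi(272,296,234,245));top.append(roi(262,300,276,302))
ring=np.array(ring);top=np.array(top);d=top-ring
print("ring",ring.mean().round(3),"top",top.mean().round(3),"D",d.mean().round(3),"+-",(d.std()/np.sqrt(n)).round(3),d.round(2))
E
python3 multi.py a 8; python3 st.py 1
```

```text
ring 52.189 top 81.115 D 28.926 +- 0.009 [28.93 28.95 28.89 28.96 28.93 28.94 28.89 28.92]
eff6 [np.float64(-0.0245)] dq6 [np.float64(-0.0019)]
t 29.32 tcp [ 0.6135 -0.0618  0.0468] az -2.6814 j6 0.244 gap 0.463 Ftool [-4.8  -0.69  1.11] Mtool [ 0.317 -0.072  1.857] Mz [np.float64(0.07)]
```

send_rows([
  [0, 0.01, 0, -0.3, 0.03, 0.05, 0.3],
  [0, 0.012, 0, 0, 0.038, 0.03, 0.3],
  [0, 0.012, 0, 0, 0.038, 0.03, 0.3],
  [0, 0.008, 0, 0, 0.025, 0.02, 0.3],
  [0, 0.005, 0, 0, 0.016, 0.01, 0.3],
  [0, 0.003, 0, 0, 0.01, 0, 0.3],
  [0, 0, 0, 0, 0, 0, 0.3],
  [0, 0, 0, 0, 0, 0, 0.3],
])

```text
clock: 29.98
tcp_pos: [0.6134, -0.062, 0.0467]
ee_rot: [-0.987, -1.505, 1.504]
contact_force: [1.1, -1.6, 3.5]
finger_gap: 0.456
```

```bash
python3 st.py 1; python3 multi.py b 8; python3 st.py 1
```

```text
eff6 [np.float64(-0.163)] dq6 [np.float64(0.0016)]
t 29.98 tcp [ 0.6134 -0.062   0.0467] az -2.7314 j6 0.194 gap 0.456 Ftool [-1.94 -3.53 -0.4 ] Mtool [-0.231 -0.117  0.791] Mz [np.float64(0.116)]
ring 52.183 top 80.945 D 28.763 +- 0.006 [28.73 28.76 28.78 28.75 28.77 28.78 28.77 28.76]
eff6 [np.float64(-0.1487)] dq6 [np.float64(-0.0002)]
t 30.38 tcp [ 0.6134 -0.062   0.0466] az -2.7314 j6 0.194 gap 0.455 Ftool [-1.63 -5.3  -0.85] Mtool [-0.483 -0.109  0.645] Mz [np.float64(0.108)]
```

send_rows([
  [0, 0.006, 0, 0, -0.2, 0, 0.3],
  [0, 0.008, 0, 0, 0.02, 0, 0.3],
  [0, 0.008, 0, 0, 0.02, 0, 0.3],
  [0, 0.005, 0, 0, 0.016, 0, 0.3],
  [0, 0.003, 0, 0, 0.01, 0, 0.3],
  [0, 0, 0, 0, 0, 0, 0.3],
  [0, 0, 0, 0, 0, 0, 0.3],
  [0, 0, 0, 0, 0, 0, 0.3],
])

```text
clock: 31.05
tcp_pos: [0.6132, -0.062, 0.0466]
ee_rot: [-1.005, -1.484, 1.483]
contact_force: [3.9, -0.5, 2.1]
finger_gap: 0.458
```

```bash
python3 st.py 1; python3 multi.py c 6; python3 st.py 1
```

```text
eff6 [np.float64(-0.1586)] dq6 [np.float64(-0.0003)]
t 31.05 tcp [ 0.6132 -0.062   0.0466] az -2.7616 j6 0.164 gap 0.458 Ftool [-1.89 -2.05 -3.5 ] Mtool [-1.278 -0.133  0.669] Mz [np.float64(0.133)]
ring 52.204 top 80.866 D 28.662 +- 0.013 [28.66 28.66 28.6  28.66 28.71 28.68]
eff6 [np.float64(-0.1552)] dq6 [np.float64(0.0003)]
t 31.35 tcp [ 0.6133 -0.062   0.0466] az -2.7615 j6 0.164 gap 0.458 Ftool [-1.9  -3.33 -4.44] Mtool [-1.578 -0.201  0.71 ] Mz [np.float64(0.201)]
```

send_rows([
  [0, 0, 0, -0.3, 0, -0.5, 0.3],
  [0, 0, 0, 0, 0, 0, 0.3],
  [0, 0, 0, 0, 0, 0, 0.5],
  [0, 0, 0, 0, 0, 0, 0.55],
  [0, 0, 0, 0, 0, 0, 0.65],
  [0, 0, 0, 0, 0, 0, 0.75],
  [0, 0, 0, 0, 0, 0, 0.75],
  [0, 0, 0, 0, 0, 0, 0.75],
])

```text
clock: 32.02
tcp_pos: [0.6132, -0.0623, 0.0463]
ee_rot: [-1.004, -1.483, 1.484]
contact_force: [-0.4, -0.6, -0.5]
finger_gap: 0.747
```

```bash
python3 st.py 1; python3 multi.py d 6; python3 st.py 1
```

```text
eff6 [np.float64(-0.0008)] dq6 [np.float64(0.0006)]
t 32.02 tcp [ 0.6132 -0.0623  0.0463] az -2.7618 j6 0.165 gap 0.747 Ftool [-0.39  0.51  0.55] Mtool [-0.051 -0.005  0.003] Mz [np.float64(0.005)]
ring 52.168 top 80.874 D 28.707 +- 0.021 [28.66 28.65 28.72 28.8  28.72 28.68]
eff6 [np.float64(-0.0001)] dq6 [np.float64(-0.0008)]
t 32.32 tcp [ 0.6135 -0.0622  0.0465] az -2.7616 j6 0.165 gap 0.75 Ftool [ 0.18  0.16 -0.48] Mtool [-0.021  0.043 -0.027] Mz [np.float64(-0.043)]
```

View pics/m_d_0.png

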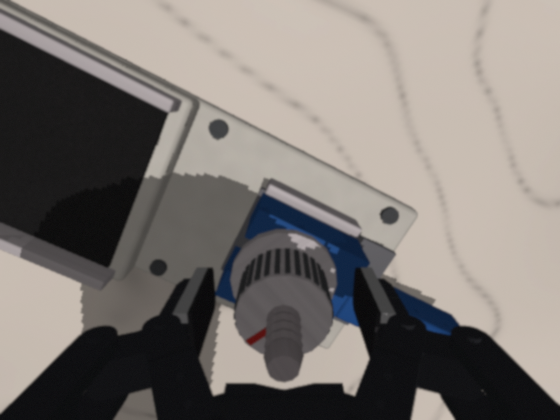

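send_rows([
  [0, 0, 0, 0, -5, 0, 0.85],
  [0, 0, 0, 0, -15, 0, 0.85],
  [0, 0, 0, 0, -25, 0, 0.85],
  [0, 0, 0, 0, -30, 0, 0.85],
  [0, 0, 0, 0, -30, 0, 0.85],
  [0, 0, 0, 0, -30, 0, 0.85],
  [0, 0, 0, 0, -10, 0, 0.85],
  [0, 0, 0, 0, 0, 0, 0.85],
])

```text
clock: 32.98
tcp_pos: [0.6154, -0.0621, 0.1958]
ee_rot: [-1.01, -1.489, 1.481]
contact_force: [-0.1, 0.1, 0.3]
finger_gap: 0.851
```

```bash
python3 look.py w30; python3 -c "
from h import *
from bench import snapshot
for n in('side','top'):
    s=snapshot(n);np.savez(n+'9.npz',**s);cv2.imwrite(f'pics/{n}9.png',s['image'][:,:,::-1])
a=load('top0.npz')['image'].astype(int);b=s['image'].astype(int)
d=abs(a-b).max(2);print('diff ivory/bottle/kit',d[195:270,160:195].max(),d[140:185,145:190].max(),d[138:185,380:442].max())"
```

```text
t 33.03 tcp [ 0.6143 -0.0621  0.1935] zaz -2.7616 down [ 3.5e-03  8.0e-04 -1.0e+00] j [ 0.215  0.284 -0.168 -0.    -1.116  0.165] gap 0.848 F [-1.07  0.2  -1.63] M [ 0.021 -0.021 -0.024]
diff ivory/bottle/kit 88 88 72
```

View pics/w30.png

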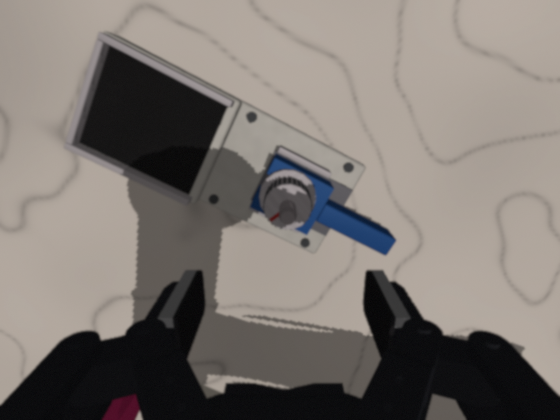

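View pics/side9.png

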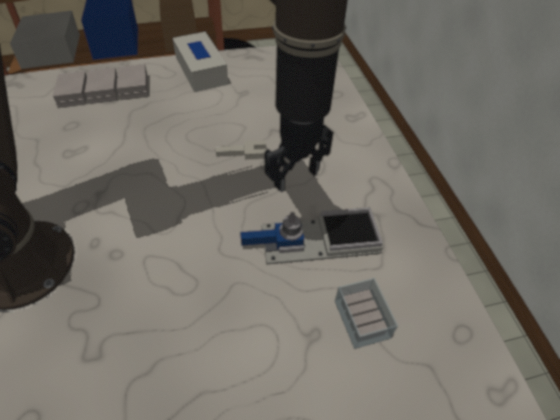

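Run:
```python
from h import *
s=load("w30.npz");T=s["T"];P=cloud(s,T)
m=cv2.inRange(cv2.cvtColor(s["image"],cv2.COLOR_RGB2HSV),(100,120,40),(130,255,255))
q=P[m>0];q=q[abs(q[:,2]-.0465)<.003]
u=np.array([.9959,-.0905]);n=np.array([.0905,.9959]);r=np.array([.613,-.059])
l=(q[:,:2]-r)@np.c_[u,n]
t=l[(l[:,0]<-40)];print("x range",l[:,0].min(),l[:,0].max())
bins=np.arange(-.110,-.04,.01);c=[((lambda k:(k.min()+k.max())/2)(t[(t[:,0]>b)&(t[:,0]<b+.01),1])) for b in bins] if len(t) else []
t=l
c=[]
for b in bins:
    k=t[(t[:,0]>b)&(t[:,0]<b+.01),1]; c.append((np.percentile(k,2)+np.percentile(k,98))/2)
print("tail centre",np.round(c,4),"yaw rel press",np.polyfit(bins+.005,c,1)[0])
k=l[l[:,0]>-.033];print("fork y",np.percentile(k[:,1],[1,99]))
A=np.c_[q[:,:2]-q[:,:2].mean(0),np.ones(len(q))];print("plane",np.linalg.lstsq(A,q[:,2],rcond=None)[0].round(4))
a=load("side0.npz")["image"].astype(int);b=load("side9.npz")["image"].astype(int);d=abs(a-b).max(2);print(np.median(d[280:350,330:400]),d[280:350,330:400].max(),np.median(d[143:163,212:270]))
```

```text
x range -0.11290337521839798 0.02675056978596445
tail centre [-0.0002 -0.0001 -0.0001 -0.0002 -0.0005 -0.0005 -0.0001 -0.0008] yaw rel press -0.0066247145086730744
fork y [-0.0259892   0.02487119]
plane [0.0013 0.0037 0.046 ]
12.0 16 13.0
```

Every check agrees: the spacer is flat, centred within about 2 mm and aligned within 0.01 rad. I'm handing the job in.

```bash
python3 -c "
from bench import workorder
print(workorder.close_job())"
```

```text
the job is handed in; nothing more can be done
None
```

The blue spacer is on the press seat with its slot round the rod, and the collar is finger-tight on it at an estimated 9 to 10 N. Everything is let go and the job was handed in at about 33 s. No verdict was reported.

**What I did:** I gripped the tail, slid the spacer under the collar along the press's x axis, lowered it until it touched the seat (about 16.9 mm high) and released it. I then turned the collar about 2.54 rad clockwise in one grip, going about 0.16 rad past contact, and retreated straight up.

**Last checks:**
- **Spacer:** the top is flat within about 0.004 rad and the yaw is within 0.01 rad of the press. The slot was within about 0.2 mm of the rod when I placed it. A coarser look after retreating put it within about 2 mm.
- **Collar pressure:** this is worked out from depth images, not measured as a force. The ring stopped moving at contact and the collar then closed about 0.5 mm further onto it. That figure changed by 0.04 mm or less after I let go.
- **Other objects:** in the side camera the ivory spacer and the kit box had not moved. The arm hid the bottle in the last side picture. I did not check its place in the others, but the arm stayed well clear of it.

**What failed or disagreed:**
- **First grasp:** the fingers shut above the tail and touched nothing, because the fingertips sit about 30 mm farther back than stated. I corrected for that from then on.
- **Contact by torque:** the wrist and joint torque readings were too noisy to show the contact point, so I relied on the depth measurement.
- **Side forces:** they reached about 10 N while the collar turned, because it was gripped roughly 2 mm off centre. I corrected for this as it turned.

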